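# Press the roof onto a toy three-wheeler and tray it

### The job

Load the toy three-wheeler whose roof still stands proud into the nest of the lever press, nose outwards and tail close up to the back stop, pull the lever down to the end of its stroke so that the roof is pressed fully home, then ease the lever slowly back up to its rest, never letting it spring back. Then set the toy on its wheels on the floor of the wooden tray, beside the finished one, and let go. Leave the finished toy, the tin, the pipe offcut and the screwdriver where they are.

Things in the scene. Friction and masses are not known exactly. Their poses are not given: they have to be found in the camera images.
- toy: Yellow toy three-wheeler to be pressed, loose, 0.19 kg, 118 mm long, 54 mm wide. Origin: on the underside (foot of the wheels), centre line; x to its tail, z up. Nose: x -56 to -20 mm, 38 mm wide, z 11 to 37, handlebar to z 45. Wheels at x -46 and +42, inside the tub's width. Roof plate: x -9 to +59, 50 mm wide, 7 mm thick, on four posts; its top is at z 80 mm minus joint roof.
- toy_grip (a point): Where to grip the toy: midway between the flat parallel sides of its open tub, 33 mm above its underside, 5 mm to the nose side of its origin; axes as the toy's. The tub spans toy x -22 to +60 mm, width 54 mm, z 9 to 43 mm.
- roof (a joint): How far the toy's roof has been pressed down (m): starts between 0 and 0.003 (standing proud), 0.010 is fully home (top 70 mm above the wheels' underside). A stiff push fit of about 32 N that stays where it is pressed to.
- roof_top (a point): Centre of the top face of the toy's roof; moves with the roof.
- press: Green bench lever press, fixed. Origin on the bench under the ram axis; x away from its open front, y left, z up. Bed: steel plate, top at z 30 mm, x -95 to +140, y -75 to +75. Column: x +85 to +140, y -32 to +32, up to z 300. The ram (22 mm round, foot 34 mm round and 8 mm thick) comes down from the head.
- press_head (a point): Centre of the underside of the press head, the block over the nest: 200 mm above the bench, on the ram axis, axes as the press's. The head spans x -35 to +85, y -40 to +40 mm, 100 mm high. A shaft 26 mm thick runs from it to the lever at y -106 mm, 30 mm above this point.
- nest (a point): Where the toy's origin comes when fully loaded: on the bed, 33 mm in front of the ram axis, axes as the press's (toy x along nest x, nose to -x, the open front). The nest is open to -x and above; two guide rails 10 mm high stand over x +15 to +60 mm, inner faces at y +-29.5, and a back stop 10 mm high has its face at x +63.
- ram_face (a point): Centre of the ram's lower face; 126 mm above the bed at rest, comes straight down 52 mm per radian of the lever.
- lever (a joint): Lever angle (rad): 0 at rest (up), grows as the knob is pulled down, 1.111 at the end of the stroke. A spring returns it to 0; about 15 N at the knob is needed at the end of the stroke. Let go from far down it flies back.
- lever_knob (a point): Centre of the black ball knob, 34 mm diameter, at the lever's end; the 12 mm rod runs from it to the hinge, 200 mm away. At rest it stands 326 mm above the bench.
- lever_hinge (a point): Point on the lever's hinge axis, in the knob's plane, 230 mm above the bench; axes as the press's. In this frame the knob is at x = -200 cos(0.5 - a), y = 0, z = 200 sin(0.5 - a) mm, with a the lever angle.
- tray: Fixed shallow wooden tray, outside 190 (x) by 250 (y) by 17 mm high, walls and floor 5 mm thick. Origin: centre of its underside. The finished toy stands in its -y half; the +y half is free.
- finished_toy: A finished toy, same as the other but with its roof home (70 mm high), loose, standing in the tray; same origin and axes as toy. Not to be moved.
- tin: Plain metal can standing on the bench, 72 mm diameter, 100 mm high, loose. Origin: centre of its underside. Not to be moved.
- pipe: Grey pipe offcut standing on end, 60 mm diameter, 110 mm high, loose. Origin: centre of its underside. Not to be moved.
- driver: Screwdriver lying on the bench, about 0.2 m long along its x, loose. Origin: under its middle. Not to be moved.
There are look-alikes about, which are no part of the job. Leave any red or turquoise look-alike of the toy alone.

How it is judged:
By the outcome, as a careful person would: the job done as asked, in the order asked, and still so for the second after the job is handed in, with the robot touching nothing.
It also fails if it takes over 72 s, if anything falls off the work surface, if the arm or the gripper's body presses on something with over 40 N, if the wrist force passes 120 N, or if a joint passes its speed limit or range.

### The arm

A 7-joint arm with a two-finger parallel gripper is mounted at the origin on the work surface. World frame = base frame: x ahead of the robot, y to its left, z up, the work surface at z = 0. Lengths are in m, angles in rad, forces in N, time in s.
With the tool pointing down it reaches from about 0.4 to 0.875 m from the base axis. Payload 6.5 kg.
Tool frame: the origin (TCP) lies at the very end of the fingers, on their centre line; the grasp point (between the pads) lies 19 mm behind it; z points along the fingers, y is the line along which they close (so a half turn about z gives the same grasp; the last joint's range is limited). The gripper opens to 88 mm and grips with 3 to 60 N. Pads are 18 mm wide; open, the fingers measure 123 mm over their backs; the gripper's body (75 mm by 187 mm) begins 45 mm behind the grasp point.
Start: joints at [-1.206, 0.536, -0.004, 1.538, 0.003, 1.067, -0.071], TCP at [0.271, 0.591, 0.239] pointing down, gripper open.
Joint ranges: [-2.7, 2.7], [-0.37, 2.16], [-1.27, 1.26], [0.24, 2.4], [-1.31, 4.45], [0.19, 1.91], [-2.76, 2.76]. Speed limits (rad/s): [2.39, 2.39, 3.14, 3.14, 3.14, 3.14, 3.14].

### API

Orientations are given as a unit quaternion [w, x, y, z].
In Python, from workcell import r gives the robot as it stands.
- The arm moves only by the tool arm_command, never from a script. Its argument "deltas" is a list of rows, each an object of numbers: "dx", "dy", "dz": the shift along the tool's x, y, z in mm; "turn": the turn about the tool's z in degrees. In form: [{"dx": .., "dy": .., "dz": .., "turn": ..}, ...]. A call has exactly 10 rows; each row is the pose to reach, as a shift and turn from the pose commanded when the call began, along the tool's axes at that moment; what a row does not reach only later rows make up. A row lasts 1/8 s, in which the tool goes at most 62.5 mm and 10.7 degrees, less where a joint would pass 70% of its speed; a pose out of reach is approached as far as the arm can. A call with a gripper value outside its range is refused whole. "gripper" is the gripper's target within -1 to 1 (fully open at 1, half-way at 0, shut at -1), set as the call begins (left out, the last holds). The fingers move at their own pace and stop on an object; "newtons" is the grip in N (left out, the last holds). Time passes only in rows, so rows that repeat a pose let the fingers close, or fill a call up. It gives the time, the measured TCP pose, the force, the opening and the grip force at its end, in the units of the state.
- r.state(): the state, without advancing time (a new reading comes with each control period).
- r.snapshot(name): name is "scene" or "top" or "wrist"; returns a dict with "pixels" (384x512x3 uint8, blue, green, red), "range_z" (384x512 float32, m along the optical axis (not along the pixel's ray), 0 where there is no reading), "fx", "fy", "cx", "cy" (pixels), "rvec" (rotation vector, rad) and "tvec" (3), from world to camera coordinates, as OpenCV has them; the wrist camera has in their place "mount" (4x4, takes a point from camera to tool coordinates, whose origin is the TCP and whose axes are the flange's). Camera axes: x right, y down, z forward; pixel columns grow to the right and rows downward; lengths in m; the calibration is good to about 2 mm. A picture is of the moment at which its call begins: read the wrist's pose just before it.
- r.close_job(): hands the job in; it is judged then, once.
The state is a dict: "t": time; "joints": joint angles; "qd": joint speeds; "joint_efforts": joint torques, N m; "tool_pos": TCP position; "tool_rot": TCP orientation; "ft_force": force on the tool from outside, world axes, zero at the start; "ft_torque": the same for the moment, N m; "finger_gap": opening from 0.0 (shut) to 1.0 (fully open); "finger_force": force on a finger pad.
Only numpy, scipy, OpenCV 4.12 (cv2) and the standard library are available. Lean on these libraries where they do the work, as an engineer would, in place of code of your own. Each camera call takes 0.05 s, during which the arm holds its last target. There are 200 camera calls.

## Working session

There is one attempt and no reset: what is moved stays moved. The work goes in short steps, Python scripts to look and compute and a tool call to move; the robot and the scene stay as the last step left them, time stands still between calls to the robot, and variables do not carry over. Pictures are saved under pics/ and viewed, at most 10 in all, crops included, and the job is handed in when it is done.

Besides the shell and the picture viewer there is one more tool, called after ">>>" in YAML: its name, and indented under it one key for each argument. arm_command: Moves the arm, as the interface text tells. Its arguments: {"type":"object","properties":{"deltas":{"type":"array"},"gripper":{"type":"number"},"newtons":{"type":"number"}},"required":["deltas"]}

```bash
mkdir -p pics; ls
cat > h.py <<'E'
import numpy as np,cv2
from workcell import r
def world(s,pose=None):
    Z=s["range_z"];v,u=np.mgrid[0:Z.shape[0],0:Z.shape[1]]
    P=np.stack([(u-s["cx"])/s["fx"]*Z,(v-s["cy"])/s["fy"]*Z,Z],-1)
    R=cv2.Rodrigues(np.array(s["rvec"],float))[0]
    W=(P-np.array(s["tvec"]).reshape(3))@R
    W[Z==0]=np.nan
    return W
E
python3 - <<'E'
from h import *
import pickle
print(r.state())
D={}
for n in("scene","top"):
    s=r.snapshot(n);D[n]=s;cv2.imwrite(f"pics/{n}1.png",s["pixels"]);print(n,s["rvec"],s["tvec"])
pickle.dump(D,open("d.pkl","wb"))
E
```

```text
pics
{'t': 0.0, 'joints': array([-1.20620656,  0.5371438 , -0.00444333,  1.53879759,  0.00259773,
        1.06727813, -0.07120537]), 'qd': array([-1.28822959e-03,  7.62256979e-04,  1.94952707e-03, -1.75232183e-03,
       -2.02169850e-03,  1.40622230e-03,  9.29291681e-05]), 'joint_efforts': array([-5.89640422e-04, -5.70980644e+01,  9.91139263e-01, -2.51592529e+01,
       -5.60591952e-02,  1.81533286e-02,  1.80175407e-04]), 'tool_pos': array([0.27120409, 0.5900911 , 0.23788296]), 'tool_rot': array([-1.16582459e-04,  2.13699259e-01,  9.76899161e-01, -8.02117470e-04]), 'ft_force': array([-0.12286325,  0.11428901,  0.59147103]), 'ft_torque': array([ 0.04016478, -0.03925147, -0.03634248]), 'finger_force': 0.0, 'finger_gap': 1.0036089950884954}
scene [ 2.09629222  1.05785801 -0.49537659] [-0.27513119 -0.11815987  1.81700988]
top [ 2.14173718 -2.11254329  0.19624381] [0.01757119 0.52925881 1.52452912]
```

View pics/scene1.png

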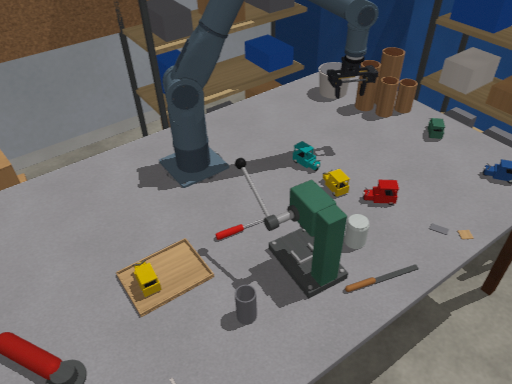

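View pics/top1.png

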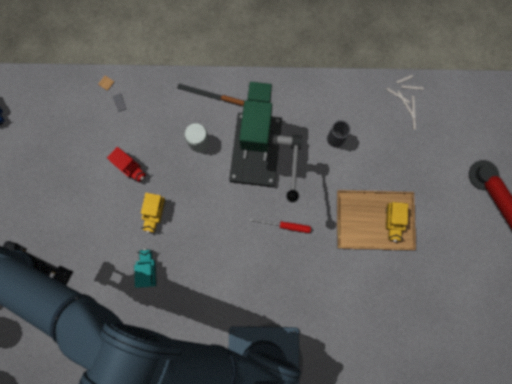

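The scene shows the proud yellow toy at top-view pixel (152,212), with its nose towards the robot. The press is at (257,140), its knob at (293,196), the tray at (377,220) with the finished toy at (398,220), and the pipe at (338,134). The tin is at (196,134).

```bash
cat > m.py <<'E'
from h import *
import pickle
D=pickle.load(open("d.pkl","rb"))
pts={}
for n in D:
    W=world(D[n]);hsv=cv2.cvtColor(D[n]["pixels"],cv2.COLOR_BGR2HSV)
    pts[n]=(W,hsv)
def rect(P,l):
    (c,s,a)=cv2.minAreaRect((P[:,:2]*1000).astype(np.float32)); print(l,len(P),np.round(c,1),np.round(s,1),round(a,1),"z",np.round(np.percentile(P[:,2],[2,50,98])*1000,1))
for n,(W,h) in pts.items():
    print(n,"bench z",np.nanmedian(W[...,2]))
    H,S,V=h[...,0],h[...,1],h[...,2]
    yel=(H>20)&(H<35)&(S>150)&(V>60)
    z=W[...,2]
    for l,(ys) in dict(toy=(0.15,0.6),fin=(-.6,-.15)).items():
        m=yel&(W[...,1]>ys[0])&(W[...,1]<ys[1])&(W[...,0]<0.8)&(W[...,0]>.2)
        P=W[m&(z>.01)]; rect(P,l+" all")
        zt=np.percentile(P[:,2],95); rect(P[P[:,2]>zt-.006],l+" roof"); Q=P[P[:,2]<.05]; rect(Q,l+" low"); print(" mean low",Q.mean(0))
    g=(H>60)&(H<90)&(S>90)&(abs(W[...,1]-.0)<.25)&(W[...,0]>.4)
    P=W[g&(abs(z-.3)<.008)]; rect(P,"head top")
    P=W[(abs(z-.03)<.006)&(W[...,0]>.35)&(W[...,1]>-.1)&(W[...,1]<.2)]; rect(P,"bed")
    P=W[(z>.3)&(V<60)&(W[...,1]<.03)&(W[...,1]>-.25)&(z<.36)]; rect(P,"knob")
    t=(H>8)&(H<22)&(S>90)&(W[...,1]<-.1)&(W[...,1]>-.6)&(z<.03)&(W[...,0]>.15)&(W[...,0]<.6); rect(W[t],"tray")
    for l,(b,hh) in dict(tin=((.45,.75,.1,.3),.1),pipe=((.4,.75,-.35,-.1),.11)).items():
        m=(W[...,0]>b[0])&(W[...,0]<b[1])&(W[...,1]>b[2])&(W[...,1]<b[3])&(abs(z-hh)<.006);rect(W[m],l) if m.any() else 0
E
python3 m.py
python3 - <<'E'
import cv2,pickle
D=pickle.load(open("d.pkl","rb"))
p=D["top"]["pixels"][70:260,120:420]
cv2.imwrite("pics/c1.png",cv2.resize(p,None,fx=2.6,fy=2.6,interpolation=cv2.INTER_CUBIC))
E
```

```text
scene bench z -0.0001093212909932111
toy all 460 [463.2 356.1] [ 59.8 117.3] 86.5 z [12.3 42.3 82.5]
toy roof 152 [482.2 356.2] [51.4 73. ] 80.1 z [75.7 78.6 83.7]
toy low 266 [463.2 356.1] [ 59.8 117.3] 86.5 z [11.5 32.3 46.8]
 mean low [0.47834149 0.34953403 0.03062234]
fin all 557 [ 443.9 -417.9] [ 53.8 117.6] 86.5 z [15.9 72.  77.8]
fin roof 298 [ 465.2 -418.5] [49.7 71.8] 84.0 z [71.5 74.7 78.7]
fin low 223 [ 443.9 -420.1] [ 53.7 117. ] 88.9 z [14.9 38.8 49.4]
 mean low [ 0.47860792 -0.42324899  0.03600378]
head top 1201 [711.8  27.4] [ 79.8 173.9] 83.6 z [293.1 299.8 303.1]
bed 1779 [639.1  61.2] [471.1 261.3] 6.7 z [24.8 30.2 34.9]
knob 427 [266.3 -29.3] [ 91.2 447.4] 87.4 z [305.2 335.  358.9]
tray 3337 [ 452.4 -355.6] [257.2 194.7] 89.3 z [ 0.   5.2 17.8]
tin 248 [706.2 223.9] [62.1 68.5] 40.5 z [ 94.8 100.3 104.2]
pipe 105 [ 722.4 -233.8] [54.4 59.7] 3.3 z [104.6 109.1 112.8]
top bench z 0.0009161913765454467
toy all 604 [457.8 363.1] [ 51.  112.5] 79.9 z [14.2 74.5 86. ]
toy roof 203 [479.7 359.4] [46.4 67.6] 81.9 z [78.5 81.5 86.7]
toy low 270 [456.6 363.2] [ 50.8 110. ] 79.9 z [12.5 36.4 48.6]
 mean low [0.44314117 0.35897597 0.03411078]
fin all 638 [ 447.  -419.9] [ 70.9 128.5] 82.0 z [17.4 71.  82.3]
fin roof 231 [ 463.7 -414.1] [50.7 67.2] 84.4 z [74.4 77.2 83.5]
fin low 252 [ 446.4 -420.9] [ 71.1 127.8] 83.8 z [15.6 41.5 49.4]
 mean low [ 0.42499744 -0.40790761  0.03808486]
head top 1510 [706.8  32. ] [ 77.8 173.8] 84.1 z [294.7 300.9 306.5]
bed 1763 [632.9  60.6] [475.4 257.1] 7.8 z [24.6 30.7 35.6]
knob 254 [389.3 -25. ] [109.3 704.8] 90.0 z [301.  338.3 357.7]
tray 3749 [ 450.5 -359. ] [257.3 189.3] 89.4 z [-1.8  6.4 21.1]
tin 316 [705.7 227.7] [67.6 64.5] 23.0 z [ 94.6 101.  105.5]
pipe 81 [ 720.9 -230.1] [57.1 57. ] 1.8 z [104.8 110.3 115.3]
```

View pics/c1.png

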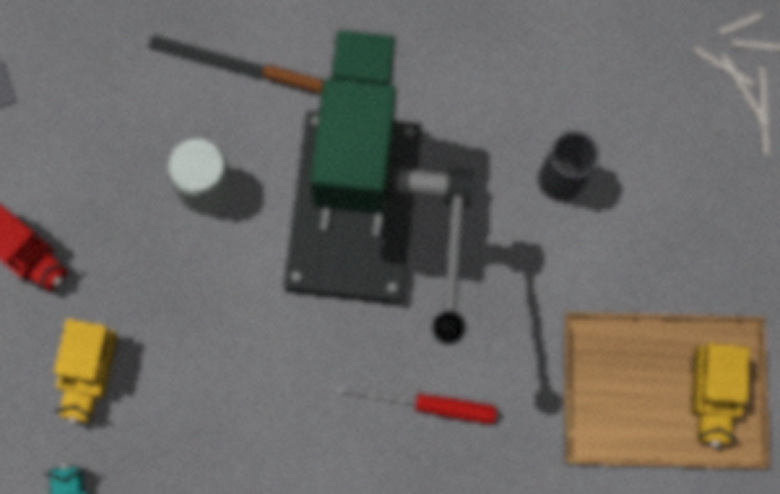

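The crop shows the press at yaw about -6°, with its rails at (325,218) and (377,222) in front of the head. The tool stays vertical, so I'll grip the toy towards its nose, lower it part way into the nest, and then push it home with the closed fingers.

```bash
cat >> h.py <<'E'
def yaw_of(q):
    w,x,y,z=q; return np.degrees(np.arctan2(2*(x*y+w*z),1-2*(y*y+z*z)))
def delta(cmd,tgt):
    """cmd,tgt: x,y,z mm, yaw deg of tool x; tool z down. -> dx,dy,dz,turn"""
    a=np.radians(cmd[3]);d=np.subtract(tgt[:3],cmd[:3])
    t=-((tgt[3]-cmd[3]+180)%360-180)
    return np.round([d[0]*np.cos(a)+d[1]*np.sin(a), d[0]*np.sin(a)-d[1]*np.cos(a), -d[2], t],1)
def here():
    s=r.state();return np.round([*(s["tool_pos"]*1000),yaw_of(s["tool_rot"])],1)
def wristworld(s,pos,q):
    from scipy.spatial.transform import Rotation as R
    Z=s["range_z"];v,u=np.mgrid[0:Z.shape[0],0:Z.shape[1]]
    P=np.stack([(u-s["cx"])/s["fx"]*Z,(v-s["cy"])/s["fy"]*Z,Z],-1)
    M=np.array(s["mount"]);P=P@M[:3,:3].T+M[:3,3]
    W=P@R.from_quat([q[1],q[2],q[3],q[0]]).as_matrix().T+pos
    W[Z==0]=np.nan
    return W
E
python3 -c "
from h import *
print(here(),delta([271,591,239,155.3],[444,363,200,171]))"
```

```text
[271.2 590.1 237.9 155.3] [-252.4 -134.8   39.   -15.7]
```

>>> arm_command:
  deltas:
    - {"dx":-30,"dy":-16,"dz":5,"turn":-2}
    - {"dx":-70,"dy":-38,"dz":10,"turn":-5}
    - {"dx":-115,"dy":-62,"dz":20,"turn":-8}
    - {"dx":-160,"dy":-86,"dz":30,"turn":-11}
    - {"dx":-200,"dy":-108,"dz":36,"turn":-14}
    - {"dx":-235,"dy":-125,"dz":39,"turn":-15.7}
    - {"dx":-252.4,"dy":-134.8,"dz":39,"turn":-15.7}
    - {"dx":-252.4,"dy":-134.8,"dz":39,"turn":-15.7}
    - {"dx":-252.4,"dy":-134.8,"dz":39,"turn":-15.7}
    - {"dx":-252.4,"dy":-134.8,"dz":39,"turn":-15.7}
  gripper: 1

```text
t: 1.35
tool_pos: [0.4433, 0.3644, 0.1998]
tool_rot: [-0.0, 0.077, 0.997, 0.0]
ft_force: [1.3, -0.8, -0.5]
finger_gap: 1.0
finger_force: 0.0
```

```bash
cat > w.py <<'E'
from h import *
import sys,pickle
n=sys.argv[1]
st=r.state();s=r.snapshot("wrist");cv2.imwrite(f"pics/{n}.png",s["pixels"])
W=wristworld(s,st["tool_pos"],st["tool_rot"]);pickle.dump((st,s,W),open(n+".pkl","wb"))
print(here(),st["ft_force"].round(1),st["finger_gap"],st["finger_force"],st["t"])
E
python3 w.py w1
python3 - <<'E'
from h import *
import pickle
st,s,W=pickle.load(open("w1.pkl","rb"));h=cv2.cvtColor(s["pixels"],cv2.COLOR_BGR2HSV)
m=(h[...,0]>20)&(h[...,0]<35)&(h[...,1]>150)&(h[...,2]>60)&(W[...,2]>.008)&(W[...,2]<.1)
P=W[m]; print(len(P),np.nanmedian(W[...,2]))
for l,Q in(("all",P),("roof",P[P[:,2]>.073]),("low",P[P[:,2]<.05])):
    if len(Q)>5: print(l,[np.round(x,1) for x in cv2.minAreaRect((Q[:,:2]*1000).astype(np.float32))],np.percentile(Q[:,2],[5,50,95]))
E
```

```text
[443.5 364.1 199.8 171.1] [ 1.3 -0.8 -0.5] 1.0003431391639126 0.0 1.35
6985 0.00040711879974497656
all [array([456., 361.]), array([ 53.4, 114.1]), np.float64(80.1)] [0.01387575 0.07782353 0.07938422]
roof [array([478.9, 357.1]), array([49.4, 67.4]), np.float64(80.4)] [0.07725781 0.07846964 0.07954111]
low [array([430.8, 365.4]), array([53.4, 63. ]), np.float64(80.0)] [0.01323616 0.03629593 0.04340104]
```

View pics/w1.png

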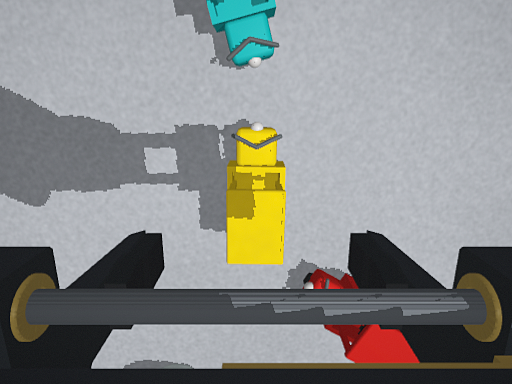

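The wrist picture shows the toy clear of everything, with its roof centre at (256,228) and its nose up at (257,145). The fit is good, so I'll descend and grip.

```bash
python3 -c "
from h import *
print(delta([444,363,200,171],[441.8,362.6,20,170.3]))"
```

```text
[  2.1  -0.7 180.    0.7]
```

>>> arm_command:
  deltas:
    - {"dx":2.1,"dy":-0.7,"dz":30,"turn":0.7}
    - {"dx":2.1,"dy":-0.7,"dz":70,"turn":0.7}
    - {"dx":2.1,"dy":-0.7,"dz":110,"turn":0.7}
    - {"dx":2.1,"dy":-0.7,"dz":145,"turn":0.7}
    - {"dx":2.1,"dy":-0.7,"dz":168,"turn":0.7}
    - {"dx":2.1,"dy":-0.7,"dz":180,"turn":0.7}
    - {"dx":2.1,"dy":-0.7,"dz":180,"turn":0.7}
    - {"dx":2.1,"dy":-0.7,"dz":180,"turn":0.7}
    - {"dx":2.1,"dy":-0.7,"dz":180,"turn":0.7}
    - {"dx":2.1,"dy":-0.7,"dz":180,"turn":0.7}

```text
t: 2.65
tool_pos: [0.4427, 0.3626, 0.0204]
tool_rot: [0.0, 0.084, 0.996, 0.0]
ft_force: [0.6, -1.0, 0.0]
finger_gap: 0.999
finger_force: 0.0
```

>>> arm_command:
  deltas:
    - {"dz":0}
    - {"dz":0}
    - {"dz":0}
    - {"dz":0}
    - {"dz":0}
    - {"dz":0}
    - {"dz":0}
    - {"dz":0}
    - {"dz":0}
    - {"dz":0}
  gripper: -1
  newtons: 20

```text
invalid input
```

>>> arm_command:
  deltas:
    - {"dx":0,"dy":0,"dz":0,"turn":0}
    - {"dx":0,"dy":0,"dz":0,"turn":0}
    - {"dx":0,"dy":0,"dz":0,"turn":0}
    - {"dx":0,"dy":0,"dz":0,"turn":0}
    - {"dx":0,"dy":0,"dz":0,"turn":0}
    - {"dx":0,"dy":0,"dz":0,"turn":0}
    - {"dx":0,"dy":0,"dz":0,"turn":0}
    - {"dx":0,"dy":0,"dz":0,"turn":0}
    - {"dx":0,"dy":0,"dz":0,"turn":0}
    - {"dx":0,"dy":0,"dz":0,"turn":0}
  gripper: -1
  newtons: 20

```text
t: 3.9
tool_pos: [0.4423, 0.3625, 0.0197]
tool_rot: [0.0, 0.084, 0.996, 0.0]
ft_force: [0.5, 1.1, 0.2]
finger_gap: 0.609
finger_force: 20.0
```

```bash
python3 -c "
from h import *
print(r.state()['joints'].round(2),delta([441.8,362.6,20,170.3],[512,91.4,200,-96.2]))"
```

```text
[-0.75  0.72 -0.01  1.86  0.02  0.56  0.62] [-114.9 -255.5 -180.   -93.5]
```

```bash
python3 -c "
from h import *
print(delta([441.8,362.6,20,170.3],[507,47,200,83.8]))"
```

```text
[-117.4 -300.1 -180.    86.5]
```

>>> arm_command:
  deltas:
    - {"dx":0,"dy":0,"dz":-30,"turn":0}
    - {"dx":0,"dy":0,"dz":-75,"turn":5}
    - {"dx":-10,"dy":-20,"dz":-120,"turn":14}
    - {"dx":-25,"dy":-60,"dz":-160,"turn":24}
    - {"dx":-40,"dy":-105,"dz":-180,"turn":34}
    - {"dx":-58,"dy":-150,"dz":-180,"turn":44}
    - {"dx":-76,"dy":-195,"dz":-180,"turn":54}
    - {"dx":-94,"dy":-240,"dz":-180,"turn":64}
    - {"dx":-109,"dy":-280,"dz":-180,"turn":74}
    - {"dx":-117.4,"dy":-300.1,"dz":-180,"turn":84}

```text
t: 5.15
tool_pos: [0.5069, 0.0434, 0.1994]
tool_rot: [-0.0, 0.733, 0.68, -0.001]
ft_force: [-0.2, 0.0, -2.7]
finger_gap: 0.613
finger_force: 20.0
```

>>> arm_command:
  deltas:
    - {"dx":0,"dy":0,"dz":0,"turn":2.5}
    - {"dx":0,"dy":0,"dz":0,"turn":2.5}
    - {"dx":0,"dy":0,"dz":0,"turn":2.5}
    - {"dx":0,"dy":0,"dz":0,"turn":2.5}
    - {"dx":0,"dy":0,"dz":0,"turn":2.5}
    - {"dx":0,"dy":0,"dz":0,"turn":2.5}
    - {"dx":0,"dy":0,"dz":0,"turn":2.5}
    - {"dx":0,"dy":0,"dz":0,"turn":2.5}
    - {"dx":0,"dy":0,"dz":0,"turn":2.5}
    - {"dx":0,"dy":0,"dz":0,"turn":2.5}

```text
t: 6.4
tool_pos: [0.5076, 0.0468, 0.1997]
tool_rot: [0.0, 0.744, 0.668, -0.0]
ft_force: [0.5, 0.5, -2.8]
finger_gap: 0.611
finger_force: 20.0
```

```bash
python3 w.py w2
```

```text
[507.6  46.8 199.7  83.8] [ 0.5  0.5 -2.8] 0.6109465492268245 19.962428872240707 6.4
```

View pics/w2.png

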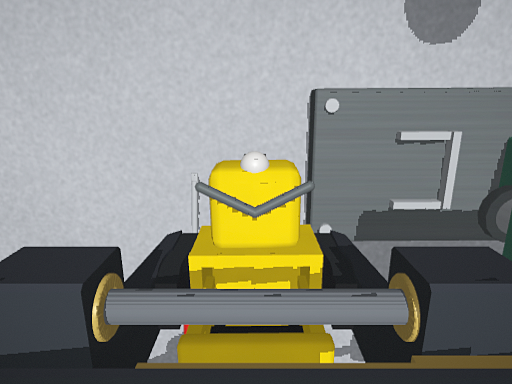

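The wrist picture shows the bed from its front edge at column 312. The two rails are at (425,135) and (418,205), the back stop is at (450,170), and the ram foot is at (500,215). I can fit the nest from these.

Run:
```python
from h import *
import pickle
st,s,W=pickle.load(open("w2.pkl","rb"))
z=W[...,2]; v,u=np.mgrid[0:384,0:512]
reg=(u>380)&(u<475)&(v>115)&(v<220)&(z>.036)&(z<.046)
n,lab,stt,c=cv2.connectedComponentsWithStats(reg.astype(np.uint8))
for i in range(1,n):
    if stt[i,4]>30: print(stt[i],np.nanmedian(z[lab==i]))
P=W[reg]; print("rails rect",cv2.minAreaRect((P[:,:2]*1000).astype(np.float32)))
yaw=None
def fit(m):
    Q=W[m][:,:2]*1000;vx,vy,x0,y0=cv2.fitLine(Q.astype(np.float32),cv2.DIST_HUBER,0,.01,.01).ravel();return np.degrees(np.arctan2(vy,vx)),x0,y0,len(Q)
print("railL",fit(reg&(v<142)&(u<440)));print("railR",fit(reg&(v>198)&(u<440)));print("stop",fit(reg&(u>438)&(v>145)&(v<198)))
b=(z>.026)&(z<.034)&(u>300)&(v>80)&(v<240)
# bed front edge: first bed column per row; left edge: first bed row per column
E=[];L=[]
for row in range(115,215,3):
    k=np.where(b[row])[0]
    if len(k):E.append(W[row,k[0],:2]*1000)
for col in range(330,470,4):
    k=np.where(b[:,col])[0]
    if len(k):L.append(W[k[0],col,:2]*1000)
for e in(E,L):
    vx,vy,x0,y0=cv2.fitLine(np.array(e,np.float32),cv2.DIST_HUBER,0,.01,.01).ravel();print("edge",np.degrees(np.arctan2(vy,vx)),x0,y0)
# candidate frame
th=np.radians(-6.2);ex=np.array([np.cos(th),np.sin(th)]);ey=np.array([-ex[1],ex[0]])
o=np.array([656.8,35.4])
for l,Q in(("railsx",P),):
    q=Q[:,:2]*1000-o; a=q@ex;bb=q@ey
    print("x range",np.percentile(a,[1,99]),"y range",np.percentile(bb,[1,99]), "inner",bb[bb>15].min(),bb[bb>15].max())
    lm=bb>22;rm=bb<-22
    print("L y",np.percentile(bb[lm],[3,50,97]),"R y",np.percentile(bb[rm],[3,50,97]),"x of L",np.percentile(a[lm],[1,99]),"R",np.percentile(a[rm],[1,99]),"stop x",np.percentile(a[abs(bb)<20],[1,50,99]))
```

```text
[ 392  132   70   78 1565] 0.03978156254739271
rails rect ((665.0573120117188, 32.855037689208984), (73.4040298461914, 55.68271255493164), 84.10084533691406)
railL (np.float32(-7.229539), np.float32(657.9613), np.float32(66.964294), 326)
railR (np.float32(-5.750738), np.float32(655.90155), np.float32(1.3184346), 385)
stop (np.float32(83.40698), np.float32(687.48914), np.float32(30.22271), 519)
edge 84.15395 560.28894 35.806507
edge -6.2764482 640.2028 110.64261
x range [-18.85514866  35.64331277] y range [-37.47758326  34.79335987] inner 15.353700559478135 34.957482011285904
L y [23.09234355 31.17508229 34.79151909] R y [-37.4448995  -33.15324107 -23.56874512] x of L [-19.18773732  35.14643195] R [-18.74274579  35.56830928] stop x [27.82133333 31.14089033 35.83962131]
```

```bash
cat >> h.py <<'E'
TH=np.radians(-6.1)
def press(x,y): return np.array([655.3+x*np.cos(TH)-y*np.sin(TH),34.0+x*np.sin(TH)+y*np.cos(TH)])
E
python3 -c "
from h import *
A=[*press(-150,40),75,173.9];B=[*press(-105,0),75,173.9];C=[*press(-105,0),52,173.9]
print(A,delta([507,47,200,83.8],A),delta(A,B),B)"
```

```text
[np.float64(510.39987123346856), np.float64(89.71312846576316), 75, 173.9] [ 42.8  -1.2 125.  -90.1] [-45. -40.  -0.  -0.] [np.float64(550.8945158660134), np.float64(45.15772749030449), 75, 173.9]
```

>>> arm_command:
  deltas:
    - {"dx":20,"dy":0,"dz":10,"turn":-5}
    - {"dx":42.8,"dy":-1.2,"dz":25,"turn":-14}
    - {"dx":42.8,"dy":-1.2,"dz":45,"turn":-24}
    - {"dx":42.8,"dy":-1.2,"dz":65,"turn":-34}
    - {"dx":42.8,"dy":-1.2,"dz":85,"turn":-44}
    - {"dx":42.8,"dy":-1.2,"dz":100,"turn":-54}
    - {"dx":42.8,"dy":-1.2,"dz":115,"turn":-64}
    - {"dx":42.8,"dy":-1.2,"dz":125,"turn":-74}
    - {"dx":42.8,"dy":-1.2,"dz":125,"turn":-83}
    - {"dx":42.8,"dy":-1.2,"dz":125,"turn":-90.1}

```text
t: 7.7
tool_pos: [0.511, 0.0893, 0.0745]
tool_rot: [-0.0, 0.051, 0.999, -0.0]
ft_force: [-0.1, -0.1, -1.8]
finger_gap: 0.608
finger_force: 20.0
```

>>> arm_command:
  deltas:
    - {"dx":-12,"dy":0,"dz":0,"turn":0}
    - {"dx":-35,"dy":-5,"dz":0,"turn":0}
    - {"dx":-45,"dy":-15,"dz":0,"turn":0}
    - {"dx":-45,"dy":-28,"dz":0,"turn":0}
    - {"dx":-45,"dy":-36,"dz":0,"turn":0}
    - {"dx":-45,"dy":-40,"dz":0,"turn":0}
    - {"dx":-45,"dy":-40,"dz":8,"turn":0}
    - {"dx":-45,"dy":-40,"dz":16,"turn":0}
    - {"dx":-45,"dy":-40,"dz":20,"turn":0}
    - {"dx":-45,"dy":-40,"dz":20,"turn":0}

```text
t: 8.95
tool_pos: [0.5511, 0.0452, 0.0542]
tool_rot: [-0.0, 0.053, 0.999, -0.0]
ft_force: [0.2, 0.2, -2.8]
finger_gap: 0.608
finger_force: 20.0
```

```bash
python3 -c "
from h import *
print(here(),r.state()['ft_force'])
s=r.snapshot('scene');p=s['pixels'][140:310,170:400];cv2.imwrite('pics/s2.png',cv2.resize(p,None,fx=3.2,fy=3.2,interpolation=cv2.INTER_CUBIC))"
```

```text
[551.1  45.2  54.2 173.9] [ 0.21353236  0.15461133 -2.8471708 ]
```

View pics/s2.png

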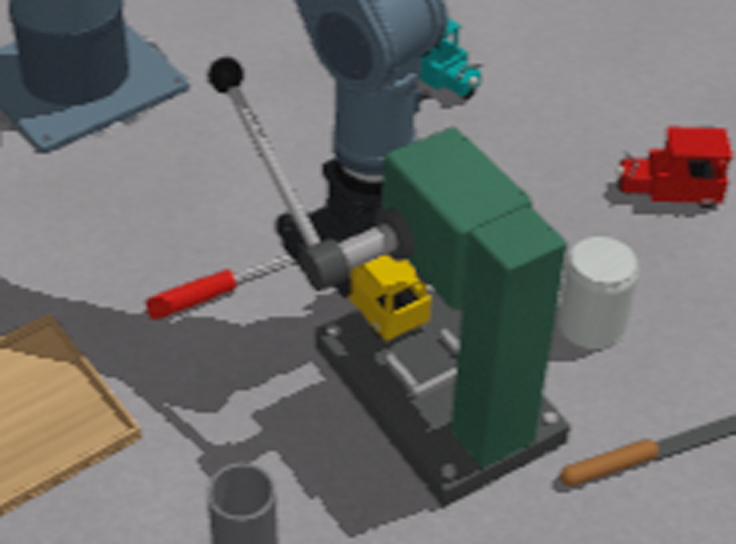

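The picture shows the toy at (390,295), in front of the rails at (425,365), with the lever and head clear. Next I'll lower it and slide it part way in.

>>> arm_command:
  deltas:
    - {"dx":0,"dy":0,"dz":3.5,"turn":0}
    - {"dx":-3,"dy":0,"dz":3.5,"turn":0}
    - {"dx":-8,"dy":0,"dz":3.5,"turn":0}
    - {"dx":-13,"dy":0,"dz":3.5,"turn":0}
    - {"dx":-18,"dy":0,"dz":3.5,"turn":0}
    - {"dx":-22,"dy":0,"dz":3.5,"turn":0}
    - {"dx":-25,"dy":0,"dz":3.5,"turn":0}
    - {"dx":-26,"dy":0,"dz":3.5,"turn":0}
    - {"dx":-26,"dy":0,"dz":4.5,"turn":0}
    - {"dx":-26,"dy":0,"dz":5,"turn":0}

```text
t: 10.25
tool_pos: [0.5771, 0.0422, 0.0497]
tool_rot: [-0.0, 0.053, 0.999, -0.0]
ft_force: [-1.2, -0.2, 0.5]
finger_gap: 0.608
finger_force: 20.0
```

>>> arm_command:
  deltas:
    - {"dx":0,"dy":0,"dz":0,"turn":0}
    - {"dx":0,"dy":0,"dz":0,"turn":0}
    - {"dx":0,"dy":0,"dz":0,"turn":0}
    - {"dx":0,"dy":0,"dz":0,"turn":0}
    - {"dx":0,"dy":0,"dz":0,"turn":0}
    - {"dx":8,"dy":0,"dz":0,"turn":0}
    - {"dx":25,"dy":0,"dz":0,"turn":0}
    - {"dx":45,"dy":0,"dz":0,"turn":0}
    - {"dx":62,"dy":0,"dz":0,"turn":0}
    - {"dx":70,"dy":0,"dz":0,"turn":0}
  gripper: 1

```text
t: 11.5
tool_pos: [0.5064, 0.0497, 0.0497]
tool_rot: [-0.0, 0.053, 0.999, -0.0]
ft_force: [0.1, 0.1, -0.3]
finger_gap: 0.998
finger_force: 0.0
```

```bash
python3 w.py w3
python3 - <<'E'
from h import *
import pickle
st,s,W=pickle.load(open("w3.pkl","rb"));h=cv2.cvtColor(s["pixels"],cv2.COLOR_BGR2HSV)
m=(h[...,0]>20)&(h[...,0]<35)&(h[...,1]>150)&(h[...,2]>60)&(W[...,2]>.033)
P=W[m]*1000-[655.3,34,0];x=P[:,0]*np.cos(TH)+P[:,1]*np.sin(TH);y=-P[:,0]*np.sin(TH)+P[:,1]*np.cos(TH);z=P[:,2]
for a,b in((35,70),(70,80),(95,115)):
    k=(z>a)&(z<b)
    if k.sum()>20: print(a,k.sum(),np.percentile(x[k],[1,99]),np.percentile(y[k],[1,99]))
E
```

```text
[505.9  49.8  49.7 173.9] [ 0.1  0.1 -0.3] 0.9984468029310821 0.0 11.5
35 3342 [-124.15501921  -89.12130742] [-28.1446547   24.32230472]
```

View pics/w3.png

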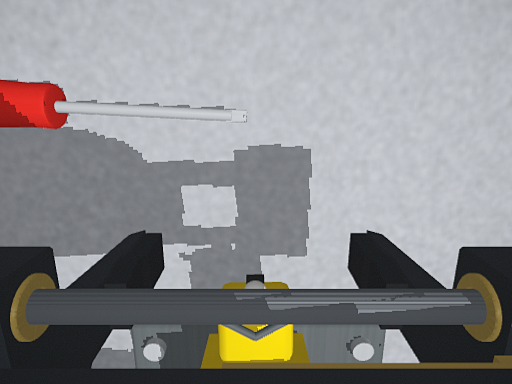

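The nose is at (256,320), squarely between the fingers and clear of them. I'll close the fingers and push.

>>> arm_command:
  deltas:
    - {"dx":0,"dy":0,"dz":2,"turn":0}
    - {"dx":0,"dy":0,"dz":4,"turn":0}
    - {"dx":0,"dy":0,"dz":4,"turn":0}
    - {"dx":0,"dy":0,"dz":4,"turn":0}
    - {"dx":0,"dy":0,"dz":4,"turn":0}
    - {"dx":0,"dy":0,"dz":4,"turn":0}
    - {"dx":0,"dy":0,"dz":4,"turn":0}
    - {"dx":0,"dy":0,"dz":4,"turn":0}
    - {"dx":0,"dy":0,"dz":4,"turn":0}
    - {"dx":0,"dy":0,"dz":4,"turn":0}
  gripper: -1

```text
t: 12.8
tool_pos: [0.5077, 0.0496, 0.0457]
tool_rot: [0.0, 0.053, 0.999, -0.0]
ft_force: [0.5, 0.5, -0.6]
finger_gap: 0.006
finger_force: 0.0
```

>>> arm_command:
  deltas:
    - {"dx":-5,"dy":0,"dz":0,"turn":0}
    - {"dx":-10,"dy":0,"dz":0,"turn":0}
    - {"dx":-15,"dy":0,"dz":0,"turn":0}
    - {"dx":-19,"dy":0,"dz":0,"turn":0}
    - {"dx":-23,"dy":0,"dz":0,"turn":0}
    - {"dx":-27,"dy":0,"dz":0,"turn":0}
    - {"dx":-31,"dy":0,"dz":0,"turn":0}
    - {"dx":-34,"dy":0,"dz":0,"turn":0}
    - {"dx":-37,"dy":0,"dz":0,"turn":0}
    - {"dx":-40,"dy":0,"dz":0,"turn":0}

```text
t: 14.05
tool_pos: [0.5259, 0.0475, 0.0429]
tool_rot: [-0.022, 0.051, 0.998, -0.002]
ft_force: [-56.0, 6.7, 46.9]
finger_gap: 0.001
finger_force: 29.2
```

```bash
cat > look.py <<'E'
from h import *
# tail/roof of toy from scene camera in press frame
for n in("scene","top"):
    s=r.snapshot(n);W=world(s);h=cv2.cvtColor(s["pixels"],cv2.COLOR_BGR2HSV)
    P=W*1000-[655.3,34,0];x=P[...,0]*np.cos(TH)+P[...,1]*np.sin(TH);y=-P[...,0]*np.sin(TH)+P[...,1]*np.cos(TH);z=P[...,2]
    m=(h[...,0]>20)&(h[...,0]<35)&(h[...,1]>150)&(h[...,2]>40)&(abs(x+20)<150)&(abs(y)<60)
    if m.sum()>10: print(n,m.sum(),"x",np.percentile(x[m],[1,50,99]).round(1),"y",np.percentile(y[m],[1,50,99]).round(1),"z",np.percentile(z[m],[1,50,97]).round(1)); v,u=np.where(m);print(u.min(),u.max(),v.min(),v.max())
print(here(),r.state()["ft_force"])
E
python3 look.py
```

```text
scene 599 x [-107.   -34.7   15.6] y [-37.7  -9.6  28.8] z [ 30.8  73.1 116.3]
267 308 208 251
[525.6  47.5  42.7 174.1] [-52.13035834   7.30819428  43.52955843]
```

It jammed: short of the nest, the front wheel hangs off the front edge of the bed. I'll back off and look.

>>> arm_command:
  deltas:
    - {"dx":15,"dy":0,"dz":0,"turn":0}
    - {"dx":25,"dy":0,"dz":0,"turn":0}
    - {"dx":35,"dy":0,"dz":0,"turn":0}
    - {"dx":41,"dy":0,"dz":0,"turn":0}
    - {"dx":44,"dy":0,"dz":0,"turn":0}
    - {"dx":44,"dy":0,"dz":0,"turn":0}
    - {"dx":44,"dy":0,"dz":0,"turn":0}
    - {"dx":44,"dy":0,"dz":0,"turn":0}
    - {"dx":44,"dy":0,"dz":0,"turn":0}
    - {"dx":44,"dy":0,"dz":0,"turn":0}
  gripper: 1

```text
t: 15.4
tool_pos: [0.5039, 0.05, 0.0457]
tool_rot: [0.0, 0.053, 0.999, 0.0]
ft_force: [0.8, 0.6, -0.4]
finger_gap: 1.0
finger_force: 0.0
```

```bash
python3 w.py w4; python3 look.py
python3 - <<'E'
from h import *
import pickle
def pf(W):
    P=W*1000-[655.3,34,0];return P[...,0]*np.cos(TH)+P[...,1]*np.sin(TH),-P[...,0]*np.sin(TH)+P[...,1]*np.cos(TH),P[...,2]
for n in("w3","w4"):
    st,s,W=pickle.load(open(n+".pkl","rb"));h=cv2.cvtColor(s["pixels"],cv2.COLOR_BGR2HSV)
    m=(h[...,0]>20)&(h[...,0]<35)&(h[...,1]>150)&(h[...,2]>60)
    x,y,z=(q[m] for q in pf(W)); print(n,m.sum())
    for a in range(-128,-60,6):
        k=(x>=a)&(x<a+6)&(z>35)
        if k.sum()>10: print(a,k.sum(),"z",np.percentile(z[k],[50,97]).round(1),"y",np.percentile(y[k],[1,99]).round(1))
s=r.snapshot('scene');p=s['pixels'][160:290,220:370];cv2.imwrite('pics/s3.png',cv2.resize(p,None,fx=4.5,fy=4.5,interpolation=cv2.INTER_CUBIC))
E
```

```text
[503.8  50.   45.7 173.9] [ 0.8  0.6 -0.4] 1.0003659006477577 0.0 15.4
scene 604 x [-107.3  -30.6   17.7] y [-37.5  -8.9  26.8] z [ 32.1  71.1 112.4]
279 308 221 252
top 117 x [-39.1 -20.9  12.3] y [-22.    9.   26.1] z [ 26.6 109.1 117.4]
246 262 151 161
[503.8  50.   45.7 173.9] [-0.19865027  0.39921257  0.64658577]
w3 3756
-128 184 z [37.7 40.6] y [-18.5  15.1]
-116 194 z [54.8 61.9] y [-19.7  15.4]
-110 593 z [55.3 56.7] y [-20.5  16.7]
-104 841 z [56.2 57.5] y [-20.6  16.8]
-98 864 z [56.7 59.8] y [-27.6  24. ]
-92 662 z [48.  58.1] y [-28.6  24.9]
w4 2782
-122 119 z [52.9 54.2] y [-18.1  13. ]
-116 903 z [53.5 55. ] y [-20.1  15.9]
-110 451 z [54.5 61.4] y [-19.2  15. ]
-104 570 z [55.3 56.5] y [-20.8  16.6]
-98 108 z [54.7 55.8] y [-21.1  16.8]
-86 217 z [39.5 45.2] y [-29.1  24.5]
```

View pics/s3.png

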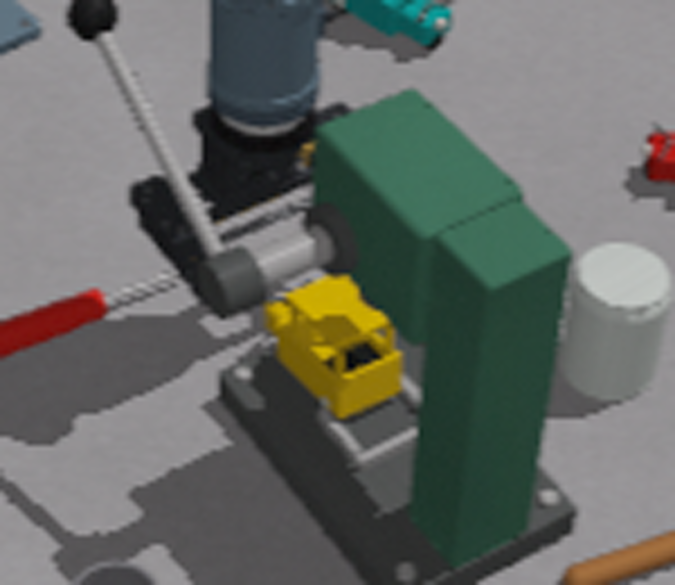

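The toy is pitched nose-down over the bed edge, as expected. I'll grip it again, take it to the free bench so that it stands level, and regrip further forward so it can be loaded deeper.

>>> arm_command:
  deltas:
    - {"dx":0,"dy":0,"dz":-5,"turn":0}
    - {"dx":-15,"dy":0,"dz":-5,"turn":0}
    - {"dx":-35,"dy":0,"dz":-5,"turn":0}
    - {"dx":-55,"dy":0,"dz":-5,"turn":0}
    - {"dx":-68,"dy":0,"dz":-5,"turn":0}
    - {"dx":-73,"dy":0,"dz":-5,"turn":0}
    - {"dx":-73,"dy":0,"dz":-5,"turn":0}
    - {"dx":-73,"dy":0,"dz":-5,"turn":0}
    - {"dx":-73,"dy":0,"dz":-5,"turn":0}
    - {"dx":-73,"dy":0,"dz":-5,"turn":0}

```text
t: 16.85
tool_pos: [0.5761, 0.0424, 0.0508]
tool_rot: [-0.0, 0.053, 0.999, 0.0]
ft_force: [-0.1, 0.2, -0.1]
finger_gap: 1.0
finger_force: 0.0
```

>>> arm_command:
  deltas:
    - {"dx":0,"dy":0,"dz":0,"turn":0}
    - {"dx":0,"dy":0,"dz":0,"turn":0}
    - {"dx":0,"dy":0,"dz":0,"turn":0}
    - {"dx":0,"dy":0,"dz":0,"turn":0}
    - {"dx":0,"dy":0,"dz":0,"turn":0}
    - {"dx":0,"dy":0,"dz":0,"turn":0}
    - {"dx":0,"dy":0,"dz":0,"turn":0}
    - {"dx":0,"dy":0,"dz":0,"turn":0}
    - {"dx":0,"dy":0,"dz":-5,"turn":0}
    - {"dx":0,"dy":0,"dz":-15,"turn":0}
  gripper: -1
  newtons: 20

```text
t: 18.1
tool_pos: [0.5759, 0.0423, 0.0658]
tool_rot: [-0.001, 0.053, 0.999, -0.0]
ft_force: [-1.1, -0.4, -2.1]
finger_gap: 0.61
finger_force: 20.0
```

>>> arm_command:
  deltas:
    - {"dx":10,"dy":0,"dz":0,"turn":0}
    - {"dx":25,"dy":5,"dz":0,"turn":0}
    - {"dx":30,"dy":20,"dz":0,"turn":0}
    - {"dx":36,"dy":50,"dz":0,"turn":0}
    - {"dx":43,"dy":90,"dz":0,"turn":0}
    - {"dx":50,"dy":125,"dz":0,"turn":0}
    - {"dx":50,"dy":145,"dz":8,"turn":0}
    - {"dx":50,"dy":150,"dz":20,"turn":0}
    - {"dx":50,"dy":150,"dz":30,"turn":0}
    - {"dx":50,"dy":150,"dz":32,"turn":0}

```text
t: 19.35
tool_pos: [0.5423, 0.1948, 0.0327]
tool_rot: [-0.001, 0.054, 0.999, -0.001]
ft_force: [-0.4, -0.6, 2.8]
finger_gap: 0.609
finger_force: 20.0
```

>>> arm_command:
  deltas:
    - {"dx":0,"dy":0,"dz":0,"turn":0}
    - {"dx":0,"dy":0,"dz":2,"turn":0}
    - {"dx":0,"dy":0,"dz":4,"turn":0}
    - {"dx":0,"dy":0,"dz":6,"turn":0}
    - {"dx":0,"dy":0,"dz":8,"turn":0}
    - {"dx":0,"dy":0,"dz":10,"turn":0}
    - {"dx":0,"dy":0,"dz":11,"turn":0}
    - {"dx":0,"dy":0,"dz":12,"turn":0}
    - {"dx":0,"dy":0,"dz":12,"turn":0}
    - {"dx":0,"dy":0,"dz":12,"turn":0}
  newtons: 3

```text
t: 20.6
tool_pos: [0.5428, 0.1966, 0.0217]
tool_rot: [0.0, 0.053, 0.999, -0.0]
ft_force: [1.8, -2.4, 1.4]
finger_gap: 0.616
finger_force: 3.0
```

>>> arm_command:
  deltas:
    - {"dx":0,"dy":0,"dz":0,"turn":0}
    - {"dx":0,"dy":0,"dz":0,"turn":0}
    - {"dx":0,"dy":0,"dz":0,"turn":0}
    - {"dx":0,"dy":0,"dz":0,"turn":0}
    - {"dx":0,"dy":0,"dz":-10,"turn":0}
    - {"dx":0,"dy":0,"dz":-50,"turn":0}
    - {"dx":0,"dy":0,"dz":-95,"turn":0}
    - {"dx":0,"dy":0,"dz":-135,"turn":0}
    - {"dx":0,"dy":0,"dz":-158,"turn":0}
    - {"dx":0,"dy":0,"dz":-160,"turn":0}
  gripper: 1

```text
t: 21.85
tool_pos: [0.5437, 0.1972, 0.184]
tool_rot: [0.002, 0.053, 0.999, 0.001]
ft_force: [-0.1, -0.3, -0.2]
finger_gap: 1.001
finger_force: 0.0
```

```bash
python3 w.py w5
python3 - <<'E'
from h import *
import pickle
st,s,W=pickle.load(open("w5.pkl","rb"));h=cv2.cvtColor(s["pixels"],cv2.COLOR_BGR2HSV)
m=(h[...,0]>20)&(h[...,0]<35)&(h[...,1]>150)&(h[...,2]>60)&(W[...,2]>.008)&(W[...,2]<.1)
P=W[m]
for l,Q in(("all",P),("roof",P[P[:,2]>.073]),("low",P[P[:,2]<.05])):
    if len(Q)>5: print(l,[np.round(x,1) for x in cv2.minAreaRect((Q[:,:2]*1000).astype(np.float32))],np.percentile(Q[:,2],[5,50,95]))
E
```

```text
[542.9 196.9 182.7 173.9] [-0.1 -0.3 -0.2] 1.0012667515606357 0.0 21.85
all [array([558. , 193.5]), array([ 53.5, 113.8]), np.float64(83.8)] [0.01394345 0.07783457 0.07938854]
roof [array([581.2, 191. ]), array([49.3, 67.1]), np.float64(84.0)] [0.07718434 0.07847661 0.079547  ]
low [array([533.4, 196.2]), array([53.5, 64.1]), np.float64(83.8)] [0.01329097 0.03625024 0.04344253]
```

>>> arm_command:
  deltas:
    - {"dx":8,"dy":0,"dz":30,"turn":0}
    - {"dx":8,"dy":0,"dz":70,"turn":0}
    - {"dx":8,"dy":0,"dz":110,"turn":0}
    - {"dx":8,"dy":0,"dz":145,"turn":0}
    - {"dx":8,"dy":0,"dz":158,"turn":0}
    - {"dx":8,"dy":0,"dz":162,"turn":0}
    - {"dx":8,"dy":0,"dz":162,"turn":0}
    - {"dx":8,"dy":0,"dz":162,"turn":0}
    - {"dx":8,"dy":0,"dz":162,"turn":0}
    - {"dx":8,"dy":0,"dz":162,"turn":0}

```text
t: 23.15
tool_pos: [0.5349, 0.1977, 0.0202]
tool_rot: [0.0, 0.053, 0.999, 0.0]
ft_force: [-0.7, 0.3, -1.1]
finger_gap: 0.999
finger_force: 0.0
```

>>> arm_command:
  deltas:
    - {"dx":0,"dy":0,"dz":0,"turn":0}
    - {"dx":0,"dy":0,"dz":0,"turn":0}
    - {"dx":0,"dy":0,"dz":0,"turn":0}
    - {"dx":0,"dy":0,"dz":0,"turn":0}
    - {"dx":0,"dy":0,"dz":0,"turn":0}
    - {"dx":0,"dy":0,"dz":0,"turn":0}
    - {"dx":0,"dy":0,"dz":0,"turn":0}
    - {"dx":0,"dy":0,"dz":0,"turn":0}
    - {"dx":0,"dy":0,"dz":-12,"turn":0}
    - {"dx":0,"dy":0,"dz":-35,"turn":0}
  gripper: -1
  newtons: 35

```text
t: 24.4
tool_pos: [0.5337, 0.1973, 0.0549]
tool_rot: [-0.001, 0.053, 0.999, -0.0]
ft_force: [0.0, 0.4, -1.2]
finger_gap: 0.609
finger_force: 35.0
```

```bash
python3 -c "
from h import *
c=[*press(-138,150),55,173.9]
print(c,here(),delta(c,[*press(-108,0),52,173.9]))"
```

```text
[np.float64(534.0209744100526), np.float64(197.8151334643809), 55, 173.9] [533.7 197.3  54.9 173.9] [ -30. -150.    3.   -0.]
```

>>> arm_command:
  deltas:
    - {"dx":-3,"dy":-15,"dz":-8,"turn":0}
    - {"dx":-8,"dy":-45,"dz":-8,"turn":0}
    - {"dx":-13,"dy":-85,"dz":-8,"turn":0}
    - {"dx":-18,"dy":-120,"dz":-8,"turn":0}
    - {"dx":-23,"dy":-142,"dz":-8,"turn":0}
    - {"dx":-25,"dy":-149,"dz":-8,"turn":0}
    - {"dx":-25,"dy":-150,"dz":-6,"turn":0}
    - {"dx":-25,"dy":-150,"dz":-2,"turn":0}
    - {"dx":-25,"dy":-150,"dz":2,"turn":0}
    - {"dx":-25,"dy":-150,"dz":3.5,"turn":0}

```text
t: 25.65
tool_pos: [0.5432, 0.0465, 0.0507]
tool_rot: [-0.0, 0.052, 0.999, 0.0]
ft_force: [0.2, 0.1, -1.0]
finger_gap: 0.604
finger_force: 35.0
```

>>> arm_command:
  deltas:
    - {"dx":-4,"dy":0,"dz":0,"turn":0}
    - {"dx":-9,"dy":0,"dz":0,"turn":0}
    - {"dx":-14,"dy":0,"dz":0,"turn":0}
    - {"dx":-19,"dy":0,"dz":0,"turn":0}
    - {"dx":-24,"dy":0,"dz":0,"turn":0}
    - {"dx":-28,"dy":0,"dz":0,"turn":0}
    - {"dx":-32,"dy":0,"dz":0,"turn":0}
    - {"dx":-35,"dy":0,"dz":0,"turn":0}
    - {"dx":-37,"dy":0,"dz":0,"turn":0}
    - {"dx":-38,"dy":0,"dz":0,"turn":0}

```text
t: 26.9
tool_pos: [0.5814, 0.0417, 0.0512]
tool_rot: [-0.0, 0.053, 0.999, -0.0]
ft_force: [1.3, -0.1, -2.9]
finger_gap: 0.607
finger_force: 35.0
```

>>> arm_command:
  deltas:
    - {"dx":0,"dy":0,"dz":1,"turn":0}
    - {"dx":0,"dy":0,"dz":1.5,"turn":0}
    - {"dx":0,"dy":0,"dz":1.5,"turn":0}
    - {"dx":0,"dy":0,"dz":1.5,"turn":0}
    - {"dx":0,"dy":0,"dz":1.5,"turn":0}
    - {"dx":0,"dy":0,"dz":1.5,"turn":0}
    - {"dx":15,"dy":0,"dz":1.5,"turn":0}
    - {"dx":35,"dy":0,"dz":1.5,"turn":0}
    - {"dx":55,"dy":0,"dz":1.5,"turn":0}
    - {"dx":62,"dy":0,"dz":1.5,"turn":0}
  gripper: 1
  newtons: 20

```text
t: 28.15
tool_pos: [0.5187, 0.0484, 0.0497]
tool_rot: [-0.0, 0.053, 0.999, -0.0]
ft_force: [1.1, -0.1, -0.0]
finger_gap: 1.001
finger_force: 0.0
```

```bash
cat > nose.py <<'E'
from h import *
import pickle,sys
st,s,W=pickle.load(open(sys.argv[1]+".pkl","rb"));h=cv2.cvtColor(s["pixels"],cv2.COLOR_BGR2HSV)
m=(h[...,0]>20)&(h[...,0]<35)&(h[...,1]>150)&(h[...,2]>60)
P=W[m]*1000-[655.3,34,0];x,y,z=P[:,0]*np.cos(TH)+P[:,1]*np.sin(TH),-P[:,0]*np.sin(TH)+P[:,1]*np.cos(TH),P[:,2]
for a in range(-128,-50,6):
    k=(x>=a)&(x<a+6)&(z>35)
    if k.sum()>10: print(a,k.sum(),"z",np.percentile(z[k],[50,97]).round(1),"y",np.percentile(y[k],[1,99]).round(1))
print("nose front",np.percentile(x[z>45],1))
E
python3 w.py w6;python3 nose.py w6
```

```text
[518.5  48.5  49.7 173.9] [ 1.1 -0.1 -0. ] 1.000969453791827 0.0 28.15
-110 653 z [64.9 66.5] y [-19.1  16.2]
-104 945 z [66.1 67.3] y [-20.   16.8]
-98 497 z [66.2 70.2] y [-19.   14.5]
-92 222 z [65.7 67. ] y [-20.   17.3]
-86 21 z [64.1 65.8] y [-20.2 -17.9]
-80 142 z [48.4 54.2] y [-28.4  24.8]
-74 182 z [46.9 53. ] y [-28.5  25.2]
nose front -157.70099909628175
```

>>> arm_command:
  deltas:
    - {"dx":0,"dy":0,"dz":4,"turn":0}
    - {"dx":0,"dy":0,"dz":4,"turn":0}
    - {"dx":0,"dy":0,"dz":4,"turn":0}
    - {"dx":0,"dy":0,"dz":4,"turn":0}
    - {"dx":0,"dy":0,"dz":4,"turn":0}
    - {"dx":0,"dy":0,"dz":4,"turn":0}
    - {"dx":0,"dy":0,"dz":4,"turn":0}
    - {"dx":-4,"dy":0,"dz":4,"turn":0}
    - {"dx":-8,"dy":0,"dz":4,"turn":0}
    - {"dx":-12,"dy":0,"dz":4,"turn":0}
  gripper: -1

```text
t: 29.45
tool_pos: [0.532, 0.047, 0.0458]
tool_rot: [0.0, 0.053, 0.999, 0.0]
ft_force: [0.0, -0.8, -0.4]
finger_gap: 0.006
finger_force: 0.0
```

>>> arm_command:
  deltas:
    - {"dx":-2,"dy":0,"dz":0,"turn":0}
    - {"dx":-4,"dy":0,"dz":0,"turn":0}
    - {"dx":-6,"dy":0,"dz":0,"turn":0}
    - {"dx":-8,"dy":0,"dz":0,"turn":0}
    - {"dx":-9,"dy":0,"dz":0,"turn":0}
    - {"dx":-10,"dy":0,"dz":0,"turn":0}
    - {"dx":-11,"dy":0,"dz":0,"turn":0}
    - {"dx":-12,"dy":0,"dz":0,"turn":0}
    - {"dx":-13,"dy":0,"dz":0,"turn":0}
    - {"dx":-14,"dy":0,"dz":0,"turn":0}

```text
t: 30.7
tool_pos: [0.5455, 0.0456, 0.0457]
tool_rot: [-0.0, 0.053, 0.999, -0.0]
ft_force: [-1.1, 0.3, 0.0]
finger_gap: 0.002
finger_force: 0.4
```

```bash
python3 w.py w7;python3 nose.py w7;python3 look.py
```

```text
[545.9  45.5  45.7 173.9] [-1.1  0.3  0. ] 0.002038581626844672 0.4181086993776262 30.7
-128 15 z [135.2 135.4] y [-50.5  29.7]
-104 30 z [ 96.4 105.3] y [-9.2  6.1]
-86 65 z [67.6 75. ] y [-10.9   7.8]
-80 388 z [67. 68.] y [-11.1   8.1]
-74 500 z [67.  67.9] y [-11.7   8.5]
-68 207 z [66.2 67.3] y [-12.1   9. ]
nose front -135.13082449935138
scene 622 x [-89.4  -8.2  45.3] y [-32.  -10.8  26.5] z [ 37.2  73.1 112.6]
282 312 224 256
[545.9  45.5  45.7 173.9] [-0.79163105 -0.19067171 -0.74664537]
```

>>> arm_command:
  deltas:
    - {"dx":-1,"dy":0,"dz":0,"turn":0}
    - {"dx":-2,"dy":0,"dz":0,"turn":0}
    - {"dx":-3,"dy":0,"dz":0,"turn":0}
    - {"dx":-4,"dy":0,"dz":0,"turn":0}
    - {"dx":-5,"dy":0,"dz":0,"turn":0}
    - {"dx":-6,"dy":0,"dz":0,"turn":0}
    - {"dx":-7,"dy":0,"dz":0,"turn":0}
    - {"dx":-8,"dy":0,"dz":0,"turn":0}
    - {"dx":-9,"dy":0,"dz":0,"turn":0}
    - {"dx":-9,"dy":0,"dz":0,"turn":0}

```text
t: 32.1
tool_pos: [0.5547, 0.0446, 0.0458]
tool_rot: [0.0, 0.053, 0.999, 0.0]
ft_force: [-0.5, 0.3, 0.3]
finger_gap: 0.003
finger_force: 0.3
```

```bash
python3 - <<'E'
from h import *
import pickle
s=r.snapshot('scene');p=s['pixels'][200:275,255:345];cv2.imwrite('pics/s4.png',cv2.resize(p,None,fx=7,fy=7,interpolation=cv2.INTER_CUBIC))
E
python3 w.py w8; python3 nose.py w8
```

```text
[554.7  44.6  45.8 173.9] [-0.1 -0.4 -0.1] 0.008813289321034338 0.2379615989048034 32.15
-128 13 z [129.1 129.9] y [-8.4 -8.2]
-122 72 z [135.9 137.2] y [-52.3  29.6]
-98 19 z [ 95.9 104.7] y [-2.4  6.1]
-92 11 z [100.2 101.4] y [-9.2  6.1]
-80 33 z [73.9 74.8] y [-9.8  6.3]
-74 168 z [66.9 68.3] y [-11.1   7.9]
-68 503 z [66.8 67.8] y [-11.5   8.4]
-62 480 z [66.6 67.6] y [-12.1   8.9]
nose front -125.81727855460645
```

View pics/s4.png

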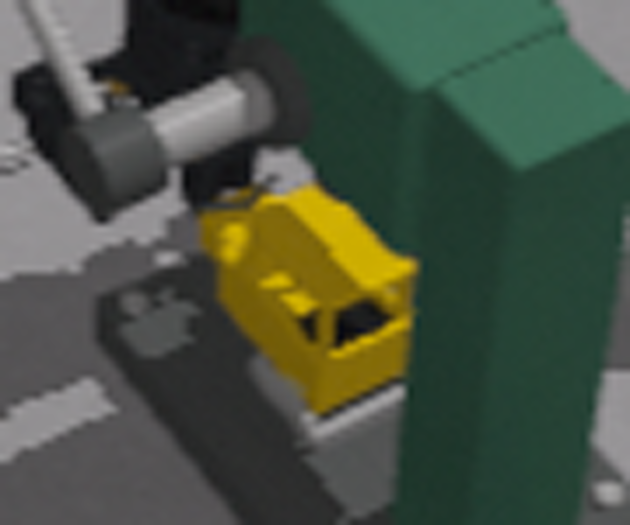

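The tail is nearly at the back stop, with the stop bar at (360,415). I'll nudge it the last few millimetres.

>>> arm_command:
  deltas:
    - {"dx":-0.3,"dy":0,"dz":0,"turn":0}
    - {"dx":-0.6,"dy":0,"dz":0,"turn":0}
    - {"dx":-0.9,"dy":0,"dz":0,"turn":0}
    - {"dx":-1.2,"dy":0,"dz":0,"turn":0}
    - {"dx":-1.5,"dy":0,"dz":0,"turn":0}
    - {"dx":-1.8,"dy":0,"dz":0,"turn":0}
    - {"dx":-2.1,"dy":0,"dz":0,"turn":0}
    - {"dx":-2.4,"dy":0,"dz":0,"turn":0}
    - {"dx":-2.7,"dy":0,"dz":0,"turn":0}
    - {"dx":-3,"dy":0,"dz":0,"turn":0}

```text
t: 33.45
tool_pos: [0.5575, 0.0443, 0.0457]
tool_rot: [0.0, 0.053, 0.999, 0.0]
ft_force: [-1.3, 0.4, 2.9]
finger_gap: 0.004
finger_force: 1.3
```

>>> arm_command:
  deltas:
    - {"dx":-0.7,"dy":0,"dz":0,"turn":0}
    - {"dx":-1.4,"dy":0,"dz":0,"turn":0}
    - {"dx":-2,"dy":0,"dz":0,"turn":0}
    - {"dx":-2,"dy":0,"dz":0,"turn":0}
    - {"dx":10,"dy":0,"dz":0,"turn":0}
    - {"dx":35,"dy":10,"dz":0,"turn":0}
    - {"dx":52,"dy":25,"dz":-30,"turn":0}
    - {"dx":52,"dy":30,"dz":-80,"turn":0}
    - {"dx":52,"dy":30,"dz":-135,"turn":0}
    - {"dx":52,"dy":30,"dz":-190,"turn":0}

```text
t: 34.7
tool_pos: [0.5084, 0.0797, 0.2375]
tool_rot: [0.0, 0.053, 0.999, 0.0]
ft_force: [0.7, 0.2, -0.1]
finger_gap: 0.007
finger_force: 0.0
```

Run:
```python
from h import *
for n in("scene","top"):
    s=r.snapshot(n);W=world(s);h=cv2.cvtColor(s["pixels"],cv2.COLOR_BGR2HSV)
    P=W*1000-[655.3,34,0];x=P[...,0]*np.cos(TH)+P[...,1]*np.sin(TH);y=-P[...,0]*np.sin(TH)+P[...,1]*np.cos(TH);z=P[...,2]
    m=(abs(x+175)<25)&(abs(y+106)<25)&(abs(z-326)<25)
    A=np.c_[x[m],y[m],z[m]]
    from scipy.optimize import least_squares
    f=least_squares(lambda c:np.linalg.norm(A-c,axis=1)-17,[-175,-106,326],loss="soft_l1",f_scale=2);print(n,m.sum(),f.x.round(1))
    m=(h[...,0]>20)&(h[...,0]<35)&(h[...,1]>150)&(h[...,2]>40)&(abs(x+20)<120)&(abs(y)<45)&(z<125)
    print(np.percentile(x[m],[1,3,50,97,99]).round(1),np.percentile(z[m],98))
    if n=="scene": p=s['pixels'][195:285,245:355];cv2.imwrite('pics/s5.png',cv2.resize(p,None,fx=6,fy=6,interpolation=cv2.INTER_CUBIC))
print(here(),r.state()["t"])
```

```text
scene 91 [-173.4 -119.5  324.8]
[-74.4 -68.1   0.7  31.8  32.6] 112.10441137545433
top 139 [-173.5 -115.9  327. ]
[-51.5 -51.1 -26.2  -8.2   0.2] 116.33681638879781
[512.3  80.4 241.5 173.9] 34.8
```

View pics/s5.png

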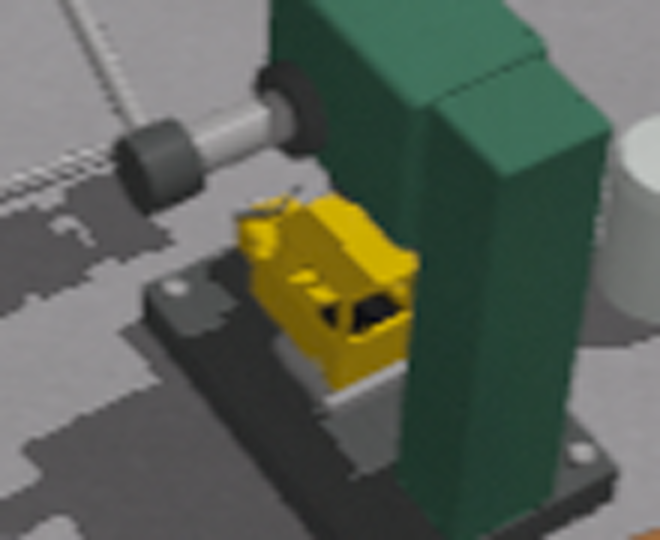

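>>> arm_command:
  deltas:
    - {"dx":0,"dy":0,"dz":-55,"turn":0}
    - {"dx":5,"dy":0,"dz":-110,"turn":0}
    - {"dx":10,"dy":0,"dz":-155,"turn":0}
    - {"dx":15,"dy":-25,"dz":-164,"turn":0}
    - {"dx":20,"dy":-65,"dz":-164,"turn":0}
    - {"dx":25,"dy":-105,"dz":-164,"turn":0}
    - {"dx":25,"dy":-135,"dz":-164,"turn":0}
    - {"dx":25,"dy":-142,"dz":-164,"turn":0}
    - {"dx":25,"dy":-142,"dz":-164,"turn":0}
    - {"dx":25,"dy":-142,"dz":-164,"turn":0}
  gripper: 1

```text
t: 36.05
tool_pos: [0.4692, -0.0573, 0.3995]
tool_rot: [-0.0, 0.052, 0.999, 0.0]
ft_force: [0.6, -0.5, -0.3]
finger_gap: 1.004
finger_force: 0.0
```

```bash
python3 w.py w9
python3 - <<'E'
from h import *
import pickle
from scipy.optimize import least_squares
st,s,W=pickle.load(open("w9.pkl","rb"))
P=W*1000-[655.3,34,0];x=P[...,0]*np.cos(TH)+P[...,1]*np.sin(TH);y=-P[...,0]*np.sin(TH)+P[...,1]*np.cos(TH);z=P[...,2]
t=st["tool_pos"]*1000-[655.3,34,0];print("tool",t[0]*np.cos(TH)+t[1]*np.sin(TH),-t[0]*np.sin(TH)+t[1]*np.cos(TH),t[2])
m=(abs(x+175)<30)&(abs(y+112)<35)&(z>318)&(z<350)
A=np.c_[x[m],y[m],z[m]]
f=least_squares(lambda c:np.linalg.norm(A-c,axis=1)-17,[-175,-112,326],loss="soft_l1",f_scale=1);print(m.sum(),f.x.round(1))
m=(abs(y+112)<35)&(x>-150)&(x<-40)&(z>230)&(z<320)
for a in range(-150,-40,20):
    k=m&(x>a)&(x<a+20)
    if k.sum()>5: print(a,np.median(y[k]),np.median(z[k]))
E
```

```text
[469.2 -57.4 399.5 174.1] [ 0.6 -0.5 -0.3] 1.0035212618267444 0.0 36.05
tool -175.31398429056912 -110.59864321539371 399.46715119149127
1982 [-174.3 -120.5  325.7]
-150 -119.94811589403704 312.7671160145574
-130 -120.09259348067559 301.6006858440216
-110 -119.99861696092412 291.10799712786365
-90 -120.14489229227539 283.6024032125652
```

>>> arm_command:
  deltas:
    - {"dx":-1,"dy":-8,"dz":10,"turn":0}
    - {"dx":-1,"dy":-8,"dz":35,"turn":0}
    - {"dx":-1,"dy":-8,"dz":65,"turn":0}
    - {"dx":-1,"dy":-8,"dz":86,"turn":0}
    - {"dx":-1,"dy":-8,"dz":92.5,"turn":0}
    - {"dx":-1,"dy":-8,"dz":92.5,"turn":0}
    - {"dx":-1,"dy":-8,"dz":92.5,"turn":0}
    - {"dx":-1,"dy":-8,"dz":92.5,"turn":0}
    - {"dx":-1,"dy":-8,"dz":92.5,"turn":0}
    - {"dx":-1,"dy":-8,"dz":92.5,"turn":0}

```text
t: 37.35
tool_pos: [0.4693, -0.067, 0.3074]
tool_rot: [0.0, 0.053, 0.999, -0.0]
ft_force: [0.1, 0.5, -0.8]
finger_gap: 0.997
finger_force: 0.0
```

>>> arm_command:
  deltas:
    - {"dx":0,"dy":0,"dz":0,"turn":0}
    - {"dx":0,"dy":0,"dz":0,"turn":0}
    - {"dx":0,"dy":0,"dz":0,"turn":0}
    - {"dx":0,"dy":0,"dz":0,"turn":0}
    - {"dx":0,"dy":0,"dz":0,"turn":0}
    - {"dx":0,"dy":0,"dz":0,"turn":0}
    - {"dx":0,"dy":0,"dz":0,"turn":0}
    - {"dx":0,"dy":0,"dz":0,"turn":0}
    - {"dx":0,"dy":0,"dz":0,"turn":0}
    - {"dx":0,"dy":0,"dz":0,"turn":0}
  gripper: -1
  newtons: 50

```text
t: 38.6
tool_pos: [0.4693, -0.066, 0.3072]
tool_rot: [0.0, 0.053, 0.999, 0.001]
ft_force: [-0.3, 5.5, -0.6]
finger_gap: 0.348
finger_force: 49.7
```

Run:
```python
from h import *
import pickle
f=lambda a:np.array([200*np.cos(.5-a)-200*np.cos(.5),-200*np.sin(.5-a)+200*np.sin(.5)])
for l,A in(("dn1",np.linspace(.06,.6,10)),("dn2",np.r_[np.linspace(.66,1.04,8),1.08,1.1])):
    print(l,[tuple((f(a)).round(1)) for a in A])
print([tuple(f(a).round(1)) for a in(1.1,1.12,1.14)])
st,s,W=pickle.load(open("w1.pkl","rb"))
o=np.array([454.3,361.4]);th=np.radians(-9.8)
P=W*1000;d=P[...,:2]-o;x=d[...,0]*np.cos(th)+d[...,1]*np.sin(th);y=-d[...,0]*np.sin(th)+d[...,1]*np.cos(th);z=P[...,2]
k=(z>41)&(z<55)&(x<-24)&(x>-70)
for a in range(-30,30,6):
    q=k&(y>=a)&(y<a+6)
    if q.sum()>3: print("bar y",a,q.sum(),np.percentile(x[q],[2,50,98]).round(1),np.median(z[q]).round(1))
```

```text
dn1 [(np.float64(5.4), np.float64(10.7)), (np.float64(10.2), np.float64(21.7)), (np.float64(14.3), np.float64(33.0)), (np.float64(17.8), np.float64(44.5)), (np.float64(20.5), np.float64(56.2)), (np.float64(22.5), np.float64(68.0)), (np.float64(23.8), np.float64(79.9)), (np.float64(24.4), np.float64(91.9)), (np.float64(24.3), np.float64(103.9)), (np.float64(23.5), np.float64(115.9))]
dn2 [(np.float64(21.9), np.float64(127.7)), (np.float64(19.9), np.float64(138.4)), (np.float64(17.3), np.float64(149.0)), (np.float64(14.2), np.float64(159.3)), (np.float64(10.4), np.float64(169.5)), (np.float64(6.2), np.float64(179.5)), (np.float64(1.4), np.float64(189.3)), (np.float64(-4.0), np.float64(198.7)), (np.float64(-8.2), np.float64(205.5)), (np.float64(-10.4), np.float64(208.8))]
[(np.float64(-10.4), np.float64(208.8)), (np.float64(-12.7), np.float64(212.1)), (np.float64(-15.1), np.float64(215.3))]
bar y -24 23 [-50.7 -48.9 -46.7] 42.6
bar y -18 28 [-49.3 -46.5 -43.7] 42.9
bar y -12 35 [-46.3 -43.9 -40.9] 43.7
bar y -6 35 [-43.4 -40.6 -37.7] 44.1
bar y 0 33 [-44.  -41.4 -38.3] 44.5
bar y 6 29 [-46.4 -44.2 -41. ] 43.7
bar y 12 34 [-49.5 -46.9 -43.8] 43.1
bar y 18 21 [-50.5 -48.8 -46.9] 42.6
```

>>> arm_command:
  deltas:
    - {"dx":5.4,"dy":0,"dz":10.7,"turn":0}
    - {"dx":10.2,"dy":0,"dz":21.7,"turn":0}
    - {"dx":14.3,"dy":0,"dz":33,"turn":0}
    - {"dx":17.8,"dy":0,"dz":44.5,"turn":0}
    - {"dx":20.5,"dy":0,"dz":56.2,"turn":0}
    - {"dx":22.5,"dy":0,"dz":68,"turn":0}
    - {"dx":23.8,"dy":0,"dz":79.9,"turn":0}
    - {"dx":24.4,"dy":0,"dz":91.9,"turn":0}
    - {"dx":24.3,"dy":0,"dz":103.9,"turn":0}
    - {"dx":23.5,"dy":0,"dz":115.9,"turn":0}

```text
t: 39.85
tool_pos: [0.4467, -0.0637, 0.1918]
tool_rot: [0.001, 0.053, 0.999, 0.0]
ft_force: [-0.3, 5.4, 6.9]
finger_gap: 0.351
finger_force: 48.7
```

```bash
cat > knob.py <<'E'
from h import *
t=r.state()["tool_pos"]*1000-[655.3,34,0];print("tool",t[0]*np.cos(TH)+t[1]*np.sin(TH),-t[0]*np.sin(TH)+t[1]*np.cos(TH),t[2]+19, "a from tool z",.5-np.arcsin((t[2]+19-230)/200))
for n in("scene","top"):
    s=r.snapshot(n);W=world(s)
    P=W*1000-[655.3,34,0];x=P[...,0]*np.cos(TH)+P[...,1]*np.sin(TH);y=-P[...,0]*np.sin(TH)+P[...,1]*np.cos(TH);z=P[...,2]
    m=(x>-140)&(x<-30)&(abs(y+118)<14)&(z>90)&(z<330)
    if m.sum()>8:
        c=np.polyfit(x[m],z[m],1);A=-np.arctan(c[0]) # slope
        print(n,m.sum(),"rod angle",.5-A,np.median(np.arctan2(z[m]-230,-(x[m]-1))), "a~",.5-np.median(np.arctan2(z[m]-233,-(x[m]-1))))
E
python3 knob.py
```

```text
tool -197.0528019324362 -119.27255701861482 210.79414589990796 a from tool z 0.5961774772655123
scene 108 rod angle 0.5974630598668047 -0.04120988239329383 a~ 0.5718233724326234
top 82 rod angle 0.5879958759388031 0.006303107816262407 a~ 0.5502118102779744
```

>>> arm_command:
  deltas:
    - {"dx":-1.6,"dy":0,"dz":11.8,"turn":0}
    - {"dx":-3.6,"dy":0,"dz":22.5,"turn":0}
    - {"dx":-6.2,"dy":0,"dz":33.1,"turn":0}
    - {"dx":-9.3,"dy":0,"dz":43.4,"turn":0}
    - {"dx":-13.1,"dy":0,"dz":53.6,"turn":0}
    - {"dx":-17.3,"dy":0,"dz":63.6,"turn":0}
    - {"dx":-22.1,"dy":0,"dz":73.4,"turn":0}
    - {"dx":-27.5,"dy":0,"dz":82.8,"turn":0}
    - {"dx":-31.7,"dy":0,"dz":89.6,"turn":0}
    - {"dx":-33.9,"dy":0,"dz":92.9,"turn":0}

```text
t: 41.2
tool_pos: [0.4792, -0.067, 0.099]
tool_rot: [-0.001, 0.052, 0.999, 0.001]
ft_force: [-6.6, 6.3, 15.3]
finger_gap: 0.341
finger_force: 48.1
```

```bash
python3 knob.py
```

```text
tool -164.3528051769959 -119.15819530525107 117.98862172034109 a from tool z 1.0944544701596346
scene 268 rod angle -0.2750902524865292 0.24806286341726458 a~ 0.27353611264918287
top 52 rod angle 1.0151351715281365 -0.4603816826208861 a~ 1.0076532843366615
```

>>> arm_command:
  deltas:
    - {"dx":-1,"dy":0,"dz":1.5,"turn":0}
    - {"dx":-2,"dy":0,"dz":3,"turn":0}
    - {"dx":-3,"dy":0,"dz":4.5,"turn":0}
    - {"dx":-4,"dy":0,"dz":6,"turn":0}
    - {"dx":-5,"dy":0,"dz":7,"turn":0}
    - {"dx":-5.9,"dy":0,"dz":8.1,"turn":0}
    - {"dx":-5.9,"dy":0,"dz":8.1,"turn":0}
    - {"dx":-5.9,"dy":0,"dz":8.1,"turn":0}
    - {"dx":-5.9,"dy":0,"dz":8.1,"turn":0}
    - {"dx":-5.9,"dy":0,"dz":8.1,"turn":0}

```text
t: 42.55
tool_pos: [0.4839, -0.0675, 0.0918]
tool_rot: [-0.002, 0.052, 0.999, 0.001]
ft_force: [-10.6, 6.6, 28.6]
finger_gap: 0.343
finger_force: 47.6
```

```bash
python3 knob.py; python3 look.py
```

```text
tool -159.61324153730834 -119.12165538719749 110.82814053793018 a from tool z 1.138335214854994
scene 336 rod angle 0.08601899879275238 0.15297256076450633 a~ 0.3710031106377193
top 45 rod angle 1.1017656626179726 -0.4887479007008923 a~ 1.0408341489058675
scene 508 x [-74.7   5.6  89.6] y [-29.  -15.2  22.3] z [ 40.2  71.9 107.6]
285 314 228 259
top 407 x [-83.7 -36.4  -7.7] y [-24.7   1.2  27.9] z [ 29.4  73.3 106.2]
245 263 150 179
[484.  -67.5  91.8 174. ] [-11.45532846   7.29363825  28.68905868]
```

Run:
```python
import numpy as np
f=lambda a:np.array([200*np.cos(.5-a),-200*np.sin(.5-a)])
b=1.15
for A in([1.17,1.17,1.12,1.09,1.06,1.03,1.0,.975,.95,.925],np.linspace(.9,.675,10),np.linspace(.65,.425,10),np.linspace(.4,.175,10),[.15,.125,.1,.075,.05,.03,.015,.005,0,0]):
    print([[float(q) for q in (f(a)-f(b)).round(1)] for a in A]);b=A[-1]
```

```text
[[-2.5, 3.2], [-2.5, 3.2], [3.6, -4.8], [7.0, -9.8], [10.2, -14.8], [13.3, -19.9], [16.3, -25.2], [18.6, -29.6], [20.9, -34.0], [23.0, -38.6]]
[[2.0, -4.6], [3.9, -9.2], [5.7, -13.9], [7.3, -18.6], [8.9, -23.4], [10.3, -28.2], [11.6, -33.0], [12.8, -37.8], [13.8, -42.7], [14.7, -47.6]]
[[0.8, -4.9], [1.5, -9.9], [2.1, -14.9], [2.5, -19.8], [2.8, -24.8], [3.0, -29.8], [3.1, -34.8], [3.0, -39.8], [2.8, -44.8], [2.5, -49.8]]
[[-0.4, -5.0], [-1.0, -9.9], [-1.7, -14.9], [-2.5, -19.8], [-3.4, -24.7], [-4.5, -29.6], [-5.7, -34.5], [-7.0, -39.3], [-8.4, -44.1], [-9.9, -48.9]]
[[-1.7, -4.7], [-3.4, -9.4], [-5.3, -14.0], [-7.3, -18.6], [-9.4, -23.1], [-11.2, -26.7], [-12.6, -29.4], [-13.5, -31.1], [-14.0, -32.0], [-14.0, -32.0]]
```

>>> arm_command:
  deltas:
    - {"dx":-2.5,"dy":0,"dz":3.2,"turn":0}
    - {"dx":-2.5,"dy":0,"dz":3.2,"turn":0}
    - {"dx":1.5,"dy":0,"dz":-2,"turn":0}
    - {"dx":5,"dy":0,"dz":-7,"turn":0}
    - {"dx":8.5,"dy":0,"dz":-12,"turn":0}
    - {"dx":12,"dy":0,"dz":-17.5,"turn":0}
    - {"dx":15,"dy":0,"dz":-23,"turn":0}
    - {"dx":18,"dy":0,"dz":-28.5,"turn":0}
    - {"dx":20.7,"dy":0,"dz":-33.6,"turn":0}
    - {"dx":23,"dy":0,"dz":-38.6,"turn":0}

```text
t: 44.0
tool_pos: [0.4637, -0.0654, 0.1299]
tool_rot: [0.001, 0.052, 0.999, 0.0]
ft_force: [0.7, 4.5, 5.7]
finger_gap: 0.337
finger_force: 50.1
```

>>> arm_command:
  deltas:
    - {"dx":2.0,"dy":0,"dz":-4.6,"turn":0}
    - {"dx":3.9,"dy":0,"dz":-9.2,"turn":0}
    - {"dx":5.7,"dy":0,"dz":-13.9,"turn":0}
    - {"dx":7.3,"dy":0,"dz":-18.6,"turn":0}
    - {"dx":8.9,"dy":0,"dz":-23.4,"turn":0}
    - {"dx":10.3,"dy":0,"dz":-28.2,"turn":0}
    - {"dx":11.6,"dy":0,"dz":-33,"turn":0}
    - {"dx":12.8,"dy":0,"dz":-37.8,"turn":0}
    - {"dx":13.8,"dy":0,"dz":-42.7,"turn":0}
    - {"dx":14.7,"dy":0,"dz":-47.6,"turn":0}

```text
t: 45.25
tool_pos: [0.4511, -0.0641, 0.1782]
tool_rot: [0.003, 0.052, 0.999, 0.0]
ft_force: [5.8, 5.8, 4.9]
finger_gap: 0.331
finger_force: 50.2
```

>>> arm_command:
  deltas:
    - {"dx":0.8,"dy":0,"dz":-4.9,"turn":0}
    - {"dx":1.5,"dy":0,"dz":-9.9,"turn":0}
    - {"dx":2.1,"dy":0,"dz":-14.9,"turn":0}
    - {"dx":2.5,"dy":0,"dz":-19.8,"turn":0}
    - {"dx":2.8,"dy":0,"dz":-24.8,"turn":0}
    - {"dx":3,"dy":0,"dz":-29.8,"turn":0}
    - {"dx":3.1,"dy":0,"dz":-34.8,"turn":0}
    - {"dx":3,"dy":0,"dz":-39.8,"turn":0}
    - {"dx":2.8,"dy":0,"dz":-44.8,"turn":0}
    - {"dx":2.5,"dy":0,"dz":-49.8,"turn":0}

```text
t: 46.5
tool_pos: [0.4507, -0.064, 0.2287]
tool_rot: [0.006, 0.053, 0.999, 0.0]
ft_force: [12.5, 5.2, 1.0]
finger_gap: 0.333
finger_force: 50.3
```

>>> arm_command:
  deltas:
    - {"dx":-0.4,"dy":0,"dz":-5,"turn":0}
    - {"dx":-1,"dy":0,"dz":-9.9,"turn":0}
    - {"dx":-1.7,"dy":0,"dz":-14.9,"turn":0}
    - {"dx":-2.5,"dy":0,"dz":-19.8,"turn":0}
    - {"dx":-3.4,"dy":0,"dz":-24.7,"turn":0}
    - {"dx":-4.5,"dy":0,"dz":-29.6,"turn":0}
    - {"dx":-5.7,"dy":0,"dz":-34.5,"turn":0}
    - {"dx":-7,"dy":0,"dz":-39.3,"turn":0}
    - {"dx":-8.4,"dy":0,"dz":-44.1,"turn":0}
    - {"dx":-9.9,"dy":0,"dz":-48.9,"turn":0}

```text
t: 47.75
tool_pos: [0.4623, -0.0652, 0.2777]
tool_rot: [0.008, 0.053, 0.999, 0.0]
ft_force: [20.9, 3.1, -7.6]
finger_gap: 0.331
finger_force: 50.5
```

>>> arm_command:
  deltas:
    - {"dx":-1.7,"dy":0,"dz":-4.7,"turn":0}
    - {"dx":-3.4,"dy":0,"dz":-9.4,"turn":0}
    - {"dx":-5.3,"dy":0,"dz":-14,"turn":0}
    - {"dx":-7.3,"dy":0,"dz":-18.6,"turn":0}
    - {"dx":-9.4,"dy":0,"dz":-23.1,"turn":0}
    - {"dx":-11.2,"dy":0,"dz":-26.7,"turn":0}
    - {"dx":-12.6,"dy":0,"dz":-29.4,"turn":0}
    - {"dx":-13.5,"dy":0,"dz":-31.1,"turn":0}
    - {"dx":-14,"dy":0,"dz":-32,"turn":0}
    - {"dx":-14,"dy":0,"dz":-32,"turn":0}

```text
t: 49.0
tool_pos: [0.47, -0.0661, 0.299]
tool_rot: [-0.001, 0.052, 0.999, -0.0]
ft_force: [33.8, 2.5, -72.0]
finger_gap: 0.327
finger_force: 53.6
```

>>> arm_command:
  deltas:
    - {"dx":0,"dy":0,"dz":5,"turn":0}
    - {"dx":0,"dy":0,"dz":5,"turn":0}
    - {"dx":0,"dy":0,"dz":5,"turn":0}
    - {"dx":0,"dy":0,"dz":0,"turn":0}
    - {"dx":20,"dy":0,"dz":0,"turn":0}
    - {"dx":45,"dy":0,"dz":0,"turn":0}
    - {"dx":45,"dy":40,"dz":0,"turn":0}
    - {"dx":45,"dy":90,"dz":0,"turn":0}
    - {"dx":45,"dy":125,"dz":5,"turn":0}
    - {"dx":45,"dy":125,"dz":50,"turn":0}
  gripper: 1

```text
t: 50.25
tool_pos: [0.4406, 0.0656, 0.2598]
tool_rot: [0.004, 0.051, 0.999, 0.002]
ft_force: [0.6, -1.2, -1.0]
finger_gap: 0.998
finger_force: 0.0
```

Run:
```python
from h import *
print(here(),r.state()["t"])
t=r.state()["tool_pos"]*1000-[655.3,34,0];print("tool",t[0]*np.cos(TH)+t[1]*np.sin(TH),-t[0]*np.sin(TH)+t[1]*np.cos(TH),t[2])
s=r.snapshot("top");W=world(s);P=W*1000-[655.3,34,0];x=P[...,0]*np.cos(TH)+P[...,1]*np.sin(TH);y=-P[...,0]*np.sin(TH)+P[...,1]*np.cos(TH);z=P[...,2]
m=(abs(x+174)<25)&(abs(y+117)<25)&(z>280);print(m.sum(),np.percentile(z[m],[50,95]) if m.any() else 0)
```

```text
[440.6  65.6 259.8 174.2] 50.25
tool -216.87887779006883 8.604814504785338 259.77051305184824
146 [337.36565999 345.686647  ]
```

>>> arm_command:
  deltas:
    - {"dx":0,"dy":-5,"dz":55,"turn":0}
    - {"dx":-20,"dy":-5,"dz":110,"turn":0}
    - {"dx":-45,"dy":-5,"dz":160,"turn":0}
    - {"dx":-69,"dy":-5,"dz":195,"turn":0}
    - {"dx":-85,"dy":-5,"dz":205,"turn":0}
    - {"dx":-105,"dy":-5,"dz":205,"turn":0}
    - {"dx":-125,"dy":-5,"dz":205,"turn":0}
    - {"dx":-138,"dy":-5,"dz":205,"turn":0}
    - {"dx":-144,"dy":-5,"dz":205,"turn":0}
    - {"dx":-145,"dy":-5,"dz":205,"turn":0}

```text
t: 51.55
tool_pos: [0.5813, 0.0417, 0.0524]
tool_rot: [-0.0, 0.053, 0.999, -0.0]
ft_force: [-0.6, 0.4, -0.2]
finger_gap: 1.003
finger_force: 0.0
```

>>> arm_command:
  deltas:
    - {"dx":0,"dy":0,"dz":0,"turn":0}
    - {"dx":0,"dy":0,"dz":0,"turn":0}
    - {"dx":0,"dy":0,"dz":0,"turn":0}
    - {"dx":0,"dy":0,"dz":0,"turn":0}
    - {"dx":0,"dy":0,"dz":0,"turn":0}
    - {"dx":0,"dy":0,"dz":0,"turn":0}
    - {"dx":4,"dy":0,"dz":0,"turn":0}
    - {"dx":10,"dy":0,"dz":0,"turn":0}
    - {"dx":17,"dy":0,"dz":0,"turn":0}
    - {"dx":22,"dy":0,"dz":0,"turn":0}
  gripper: -1
  newtons: 15

```text
t: 52.8
tool_pos: [0.5587, 0.0442, 0.0522]
tool_rot: [-0.0, 0.053, 0.999, -0.0]
ft_force: [0.3, 0.1, -1.4]
finger_gap: 0.43
finger_force: 15.0
```

The grip caught the sides of the nose (38 mm) and dragged the toy 22 mm out. I'll regrip on the tub.

>>> arm_command:
  deltas:
    - {"dx":0,"dy":0,"dz":0,"turn":0}
    - {"dx":0,"dy":0,"dz":0,"turn":0}
    - {"dx":0,"dy":0,"dz":0,"turn":0}
    - {"dx":0,"dy":0,"dz":0,"turn":0}
    - {"dx":-5,"dy":0,"dz":0,"turn":0}
    - {"dx":-12,"dy":0,"dz":0,"turn":0}
    - {"dx":-18,"dy":0,"dz":0,"turn":0}
    - {"dx":-21,"dy":0,"dz":-1,"turn":0}
    - {"dx":-21,"dy":0,"dz":-1,"turn":0}
    - {"dx":-21,"dy":0,"dz":-1,"turn":0}
  gripper: 1

```text
t: 54.05
tool_pos: [0.5801, 0.0419, 0.0532]
tool_rot: [-0.0, 0.053, 0.999, -0.0]
ft_force: [-0.7, -0.6, 0.5]
finger_gap: 0.996
finger_force: 0.0
```

>>> arm_command:
  deltas:
    - {"dx":0,"dy":0,"dz":0,"turn":0}
    - {"dx":0,"dy":0,"dz":0,"turn":0}
    - {"dx":0,"dy":0,"dz":0,"turn":0}
    - {"dx":0,"dy":0,"dz":0,"turn":0}
    - {"dx":0,"dy":0,"dz":0,"turn":0}
    - {"dx":0,"dy":0,"dz":0,"turn":0}
    - {"dx":1,"dy":0,"dz":-2,"turn":0}
    - {"dx":8,"dy":0,"dz":-5,"turn":0}
    - {"dx":20,"dy":0,"dz":-12,"turn":0}
    - {"dx":35,"dy":0,"dz":-16,"turn":0}
  gripper: -1
  newtons: 40

```text
t: 55.3
tool_pos: [0.5446, 0.0457, 0.0698]
tool_rot: [0.0, 0.053, 0.999, 0.0]
ft_force: [0.1, -0.4, -2.7]
finger_gap: 0.603
finger_force: 40.0
```

```bash
python3 -c "
from h import *
c=[*press(-110,0),69,173.9]
print(c,here(),r.state()['ft_force'],r.state()['t'])
th=np.radians(-2);
o=np.array([448,-302]);g=-21
tgt=[*(o+g*np.array([np.cos(th),np.sin(th)])),140,178]
print(tgt,delta(c,tgt))"
```

```text
[np.float64(545.9228261453475), np.float64(45.68904784698565), 69, 173.9] [544.6  45.7  69.8 173.9] [ 0.07269041 -0.35036171 -2.73649349] 55.3
[np.float64(427.012792632599), np.float64(-301.2671105692475), 140, 178] [  81.4 -357.6  -71.    -4.1]
```

>>> arm_command:
  deltas:
    - {"dx":5,"dy":0,"dz":-40,"turn":0}
    - {"dx":10,"dy":0,"dz":-95,"turn":0}
    - {"dx":15,"dy":0,"dz":-150,"turn":0}
    - {"dx":15,"dy":0,"dz":-205,"turn":0}
    - {"dx":15,"dy":-5,"dz":-258,"turn":0}
    - {"dx":15,"dy":-25,"dz":-305,"turn":0}
    - {"dx":20,"dy":-75,"dz":-321,"turn":0}
    - {"dx":35,"dy":-130,"dz":-321,"turn":0}
    - {"dx":50,"dy":-188,"dz":-321,"turn":0}
    - {"dx":60,"dy":-246,"dz":-321,"turn":0}

```text
t: 56.55
tool_pos: [0.4577, -0.1937, 0.3902]
tool_rot: [0.0, 0.053, 0.999, 0.0]
ft_force: [1.9, -0.6, -1.9]
finger_gap: 0.608
finger_force: 40.0
```

>>> arm_command:
  deltas:
    - {"dx":10,"dy":-55,"dz":0,"turn":0}
    - {"dx":18,"dy":-95,"dz":20,"turn":-2}
    - {"dx":21.4,"dy":-111.6,"dz":65,"turn":-4.1}
    - {"dx":21.4,"dy":-111.6,"dz":120,"turn":-4.1}
    - {"dx":21.4,"dy":-111.6,"dz":175,"turn":-4.1}
    - {"dx":21.4,"dy":-111.6,"dz":230,"turn":-4.1}
    - {"dx":21.4,"dy":-111.6,"dz":275,"turn":-4.1}
    - {"dx":21.4,"dy":-111.6,"dz":305,"turn":-4.1}
    - {"dx":21.4,"dy":-111.6,"dz":315,"turn":-4.1}
    - {"dx":21.4,"dy":-111.6,"dz":315,"turn":-4.1}

```text
t: 57.8
tool_pos: [0.4265, -0.3011, 0.0755]
tool_rot: [-0.0, 0.017, 1.0, 0.0]
ft_force: [-0.5, 0.2, -2.7]
finger_gap: 0.606
finger_force: 40.0
```

```bash
python3 w.py w10
python3 - <<'E'
from h import *
s=r.snapshot("scene");W=world(s);h=cv2.cvtColor(s["pixels"],cv2.COLOR_BGR2HSV)
m=(h[...,0]>20)&(h[...,0]<35)&(h[...,1]>150)&(h[...,2]>60)&(W[...,1]<-.2)&(W[...,0]<.65)&(W[...,0]>.3)
n,lab,st,c=cv2.connectedComponentsWithStats(m.astype(np.uint8))
for i in range(1,n):
    if st[i,4]>60: P=W[lab==i]*1000;print(st[i,4],np.percentile(P,[2,98],axis=0).round())
E
```

```text
[ 427.1 -301.6   76.2  178. ] [-0.5  0.2 -2.7] 0.6057488720563204 39.99984120950103 57.8
600 [[ 406. -330.    6.]
 [ 511. -256.  126.]]
575 [[ 396. -446.    5.]
 [ 502. -388.   78.]]
```

Everything is on target. I'll lower it to the tray floor: TCP 29, so dz 46.

>>> arm_command:
  deltas:
    - {"dx":0,"dy":0,"dz":15,"turn":0}
    - {"dx":0,"dy":0,"dz":28,"turn":0}
    - {"dx":0,"dy":0,"dz":37,"turn":0}
    - {"dx":0,"dy":0,"dz":42,"turn":0}
    - {"dx":0,"dy":0,"dz":44,"turn":0}
    - {"dx":0,"dy":0,"dz":45,"turn":0}
    - {"dx":0,"dy":0,"dz":46,"turn":0}
    - {"dx":0,"dy":0,"dz":46.5,"turn":0}
    - {"dx":0,"dy":0,"dz":46.5,"turn":0}
    - {"dx":0,"dy":0,"dz":46.5,"turn":0}

```text
t: 59.15
tool_pos: [0.4271, -0.3016, 0.029]
tool_rot: [0.0, 0.017, 1.0, -0.0]
ft_force: [0.5, -0.5, 0.5]
finger_gap: 0.609
finger_force: 40.0
```

>>> arm_command:
  deltas:
    - {"dx":0,"dy":0,"dz":0,"turn":0}
    - {"dx":0,"dy":0,"dz":0,"turn":0}
    - {"dx":0,"dy":0,"dz":0,"turn":0}
    - {"dx":0,"dy":0,"dz":0,"turn":0}
    - {"dx":0,"dy":0,"dz":0,"turn":0}
    - {"dx":0,"dy":0,"dz":-10,"turn":0}
    - {"dx":0,"dy":0,"dz":-50,"turn":0}
    - {"dx":0,"dy":0,"dz":-100,"turn":0}
    - {"dx":0,"dy":0,"dz":-140,"turn":0}
    - {"dx":0,"dy":0,"dz":-150,"turn":0}
  gripper: 1

```text
t: 60.4
tool_pos: [0.428, -0.3023, 0.1818]
tool_rot: [0.002, 0.017, 1.0, -0.001]
ft_force: [-0.2, 0.6, -0.5]
finger_gap: 0.998
finger_force: 0.0
```

```bash
python3 w.py w11
python3 - <<'E'
from h import *
import pickle
st,s,W=pickle.load(open("w11.pkl","rb"));h=cv2.cvtColor(s["pixels"],cv2.COLOR_BGR2HSV)
m=(h[...,0]>20)&(h[...,0]<35)&(h[...,1]>150)&(h[...,2]>60)&(W[...,2]>.02)&(W[...,2]<.1)
n,lab,t,c=cv2.connectedComponentsWithStats(m.astype(np.uint8))
for i in range(1,n):
    if t[i,4]>300:
        P=W[lab==i]*1000;Q=P[P[:,2]>65]
        print(t[i],np.percentile(P[:,2],[50,95]).round(1), [np.round(q,1) for q in cv2.minAreaRect(Q[:,:2].astype(np.float32))] if len(Q)>20 else 0, np.median(Q[:,2]) if len(Q) else 0, Q[:,2].std())
E
```

```text
[ 427.8 -302.1  181.4  178. ] [-0.2  0.6 -0.5] 0.9978703295936597 0.0 60.4
[  82  131   85  138 6665] [48.7 75.6] [array([ 460.8, -419.5]), array([50.2, 63.6]), np.float64(84.8)] 74.79894744936087 0.9442339830517676
[235 139  44  19 544] [41.3 42.8] 0 0 nan
[ 226  154   63  127 6461] [74.3 75.7] [array([ 473.1, -304.5]), array([49.7, 67.4]), np.float64(88.3)] 74.68561657247147 0.8870385760347183
  ret = _var(a, axis=axis, dtype=dtype, out=out, ddof=ddof,
  arrmean = um.true_divide(arrmean, div, out=arrmean,
  ret = ret.dtype.type(ret / rcount)
```

The roof is home: its top measures 74.7 mm against 74.8 mm on the finished toy. The toy stands level beside it, so I'm handing in.

```bash
python3 -c "
from workcell import r
print(r.close_job())"
```

```text
the job is handed in; nothing more can be done
None
```

The toy's roof is pressed fully home, the lever was eased slowly back to rest, and the toy stands on its wheels in the tray beside the finished one; the job was handed in at about 60 s (limit 72 s), though the first push into the nest jammed at about 70 N before I backed off, regripped and loaded it properly.

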